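Set the nylon nose pads of clamp straps with the hand press

TASK

Each slotted clamp strap on the bench has a white nylon nose pad that is only started in its hole: lay the straps one at a time, pad up, on the bed of the hand press with the pad under the ram, and push the palm knob down until the ram bottoms on its stop, which sets the pad to its depth. Then lay every strap flat and pad up on the sloped rack, side by side with none on another. Set the pads with the press only, never with the fingers, and leave the drum, sleeve, tub and tin where they stand.

Things in the scene. Friction and masses are not known exactly. Their poses are not given: they have to be found in the camera images.
- press_spot (a point): point on the bed of the hand press right under the ram axis; x points from the press's open front (robot side) to its column, z up. The flat steel bed is 96 wide, 30 above the bench, from 150 in front of this point (-x) to 40 behind it. The ram face, a disc of diameter 28, is 50 above the bed when up. Sizes in mm.
- press: green cast C-frame hand press; origin on the bench under the ram axis, axes as press_spot. The column starts 55 behind the ram axis and is 60 wide; the head that guides the ram reaches 26 in front of the axis, is 52 wide and runs from 95 to 167 above the bench. Sizes in mm.
- knob_top (a point): centre of the flat top of the black mushroom palm knob (diameter 54, flat part 40) on top of the ram, on the ram axis; 240 above the bench when up, and it goes down with the ram. Sizes in mm.
- ram (a joint): downward travel of the ram in m: 0 up, 0.035 bottomed on its stop. A spring lifts it again (about 4 N to start it, about 9 N at the stop, plus about 5 N while it drives a pad). At the stop the ram face is 15 above the bed, that is 3 above a strap lying on it. Sizes in mm.
- rack_deck: upper sheet of the sloped grey steel rack; origin in the middle of its upper face, 68 above the bench; z square to the sheet, x up the 15 degree slope (low edge at -x, nearest the robot), y across. 230 along x, 270 along y between side walls 16 high; a lip 10 high at the low edge, the high edge open. Room for three straps side by side, lengthwise up the slope. Sizes in mm.
- strap1_mid (a point): clamp strap: slotted grey aluminium bar 200 long (x), 36 wide (y), 12 thick (z), 0.2 kg; the point is the middle of the bar, half-way up. The slot is 14 wide, from x = -50 to +30. The round white nylon pad (diameter 20) is on the upper face (+z), its centre at x = +80. All straps are alike; two or three are present. Sizes in mm.
- pad1 (a joint): how far, in m, the pad of strap 1 has gone down from standing 12 proud of the strap's upper face (0 to 0.0115). It starts at 0 to 0.003; driven to the press's stop it is at 0.009, 3 proud. It moves under about 5 N along the strap's z and stays where it is left. Sizes in mm.
- strap2_mid (a point): clamp strap: slotted grey aluminium bar 200 long (x), 36 wide (y), 12 thick (z), 0.2 kg; the point is the middle of the bar, half-way up. The slot is 14 wide, from x = -50 to +30. The round white nylon pad (diameter 20) is on the upper face (+z), its centre at x = +80. All straps are alike; two or three are present. Sizes in mm.
- pad2 (a joint): how far, in m, the pad of strap 2 has gone down from standing 12 proud of the strap's upper face (0 to 0.0115). It starts at 0 to 0.003; driven to the press's stop it is at 0.009, 3 proud. It moves under about 5 N along the strap's z and stays where it is left. Sizes in mm.
- strap3_mid (a point): clamp strap: slotted grey aluminium bar 200 long (x), 36 wide (y), 12 thick (z), 0.2 kg; the point is the middle of the bar, half-way up. The slot is 14 wide, from x = -50 to +30. The round white nylon pad (diameter 20) is on the upper face (+z), its centre at x = +80. All straps are alike; two or three are present. Sizes in mm.
- pad3 (a joint): how far, in m, the pad of strap 3 has gone down from standing 12 proud of the strap's upper face (0 to 0.0115). It starts at 0 to 0.003; driven to the press's stop it is at 0.009, 3 proud. It moves under about 5 N along the strap's z and stays where it is left. Sizes in mm.
- drum_center (a point): bystander: brown abrasive drum, diameter 84, 80 high, standing on end; its middle Sizes in mm.
- sleeve_center (a point): bystander: green open abrasive sleeve, diameter 84, 75 high, standing on end; its middle Sizes in mm.
- tub_center (a point): bystander: grey open tub of spare pads, diameter 72, 40 high; its middle Sizes in mm.
- tin_center (a point): bystander: closed tin with a white lid, diameter 76, 55 high; its middle Sizes in mm.
Not all that is in view belongs to the job. What is shaped like the part that bears strap3_mid but green is not meant. What is shaped like the part that bears strap2_mid but green is not meant.

How it is judged:
By the outcome, as a careful person would: the job done as asked, in the order asked, and still so for the second after the job is handed in, with the robot touching nothing.
Of strap1, strap2, strap3 only 2 to 3 are there at a start; the rules pass over those that are not, and their reading is None.
At some moment in a run one of strap1, strap2, strap3 may be knocked a few centimetres aside while the robot is not near it.
Once in a run the grip may slacken for a moment while it holds something.
It also fails if it takes over 210 s, if anything falls off the work surface, if the arm or the gripper's body presses on something with over 40 N, if the wrist force passes 120 N, or if a joint passes its speed limit or range.

ROBOT

A 6-joint arm with a two-finger parallel gripper is mounted at the origin on the work surface. World frame = base frame: x ahead of the robot, y to its left, z up, the work surface at z = 0. Lengths are in mm, angles in rad, forces in N, time in s.
With the tool pointing down it reaches from about 350 to 975 mm from the base axis. Payload 7.1 kg.
Tool frame: the origin (TCP) lies at the very end of the fingers, on their centre line; the grasp point (between the pads) lies 19 mm behind it (ctrl.tcp_to_grasp is the distance from the TCP to the grasp point, in mm); z points along the fingers, x is the direction in which the jaws open and shut, and the axes are right-handed (so a half turn about z gives the same grasp; the last joint's range is limited). The gripper opens to 88 mm and grips with 3 to 60 N. Pads are 20 mm wide; open, the fingers measure 115 mm over their backs; the gripper's body (75 mm by 178 mm) begins 61 mm behind the grasp point.
Start: joints at [-1.125, 0.423, 1.63, -0, 1.089, -0.019], TCP at [280.166, -558.669, 222.675] pointing down, gripper open.
Joint ranges: [-3, 3], [-0.9, 2.11], [0.09, 2.58], [-1.31, 4.45], [0.11, 2.69], [-2.54, 2.54]. Speed limits (rad/s): [2.39, 2.39, 3.01, 3.14, 3.14, 3.14].

INTERFACE

Orientations are given as a rotation vector (axis times angle).
In Python, from workcell import get_obs, viewer, ctrl, masks_of gives the robot as it stands. The module is installed in compiled form; this text tells all that it offers.
- The arm moves only by the shell command python3 -m inch 'ROWS'. ROWS is JSON, a list of rows, each an object of numbers: "tx", "ty", "tz": the shift along the tool's x, y, z in cm; "ax", "ay", "az": the turn, a rotation vector about the tool's x, y, z in degrees; "jaw": the opening, from 0 (shut) to 1 (fully open). In form: [{"tx": .., "ty": .., "tz": .., "ax": .., "ay": .., "az": .., "jaw": ..}, ...]. A call has 1 to 12 rows; each row shifts and turns the commanded pose from where the row before left it, along the tool's axes as they then stand; what a row does not reach is not made up. A row lasts 1/8 s, in which the tool goes at most 62.5 mm and 10.7 degrees, less where a joint would pass 70% of its speed; a pose out of reach is approached as far as the arm can. A call is refused whole if a number of a shift passes 6.25 or a number of a turn 10.7, either way. A call with a gripper value outside its range is refused whole. The fingers move at their own pace and stop on an object; the grip force is fixed at half the most. Time passes only in rows, so rows that do not move let the fingers close. It gives the time, the measured TCP pose, the force and the opening at its end, in the units of the state.
- get_obs(): the state, without advancing time (a new reading comes with each control period).
- viewer.get_image(name): name is "side" or "top"; returns (picture, depth): 480x640x3 uint8, red, green, blue; 480x640 float32, mm along the optical axis (not along the pixel's ray), 0 where there is no reading.
- viewer.get_calibration(name): a dict with "fx", "fy", "cx", "cy" (pixels), "distortion" ([k1, k2, p1, p2, k3] as OpenCV has them; the pictures are not rectified), "rvec" (rotation vector, rad) and "tvec" (3), from world to camera coordinates, as OpenCV has them. Camera axes: x right, y down, z forward; pixel columns grow to the right and rows downward; lengths in mm; the calibration is good to about 2 mm. A picture is of the moment at which its call begins. get_calibration takes no time and is no camera call.
- ctrl.close_job(): hands the job in, once; it reports no verdict.
Trained networks look in the newest picture that a camera, given by its name, has taken for a name from the list of things; names that differ only in an ending like _2 or _b are one class to them, and where a whole thing is asked for, a point or a joint stands for the part that bears it (a point fixed in the world has none). Each returns a list of dicts, best first, with "score" (0 to 1); they miss things now and then, are a little off and sometimes report something else, mostly with a low value. They report only what shows in the picture. A call takes as long as a camera call. They do not tell look-alikes from the thing itself.
- masks_of(camera, thing): "pixels" (480x640 bool, what is visible of it) and "location" ([column, row] in pixels, amid what is visible of it).
The state is a dict: "t": time; "qpos": joint angles; "qvel": joint speeds; "joint_torque": joint torques, N m; "ee_pos": TCP position; "orientation": TCP orientation; "ft_force": force on the tool from outside, world axes, zero at the start; "moment": the same for the moment, N m; "width": finger opening in mm.
Only numpy, scipy, OpenCV 4.12 (cv2) and the standard library are available. Lean on these libraries where they do the work, as an engineer would, in place of code of your own. Each camera call takes 0.05 s, during which the arm holds its last target. There are 200 camera calls.

## Working session

There is one attempt and no reset: what is moved stays moved. The work goes in short steps, Python scripts to look and compute and a shell command to move; the robot and the scene stay as the last step left them, time stands still between calls to the robot, and variables do not carry over. Pictures are saved under pics/ and viewed, about 12 in all and at most 16, crops included, and the job is handed in when it is done.

```bash
mkdir -p pics
cat > h.py <<'E'
import numpy as np, cv2, sys
from workcell import get_obs, viewer, ctrl, masks_of
def calib(n):
    c=viewer.get_calibration(n); K=np.array([[c['fx'],0,c['cx']],[0,c['fy'],c['cy']],[0,0,1.]])
    return K,np.array(c['distortion'],float),cv2.Rodrigues(np.array(c['rvec'],float))[0],np.array(c['tvec'],float).reshape(3)
def cloud(n,depth,px=None):
    """world xyz of pixels (N,2 col,row) using depth"""
    K,d,R,t=calib(n)
    if px is None:
        v,u=np.mgrid[0:480,0:640]; px=np.stack([u.ravel(),v.ravel()],1)
    px=np.asarray(px); z=depth[px[:,1].astype(int),px[:,0].astype(int)]
    un=cv2.undistortPoints(px.astype(float).reshape(-1,1,2),K,d).reshape(-1,2)
    P=np.c_[un*z[:,None],z]; W=(P-t)@R; W[z<=0]=np.nan
    return W
def proj(n,P):
    K,d,R,t=calib(n); return cv2.projectPoints(np.asarray(P,float).reshape(-1,3),R,t,K,d)[0].reshape(-1,2)
def save(n,img): cv2.imwrite('pics/'+n+'.png',img[:,:,::-1])
def rotz(o):
    return cv2.Rodrigues(np.array(o['orientation'],float))[0]
E
python3 - <<'E'
from h import *
for n in('top','side'):
    im,d=viewer.get_image(n); save(n+'0',im); np.savez(n+'0',im=im,d=d)
    K,di,R,t=calib(n); print(n,'cam at',-R.T@t, K[0,0])
    for th in['strap1_mid','pad1','press','knob_top','rack_deck','drum_center','sleeve_center','tub_center','tin_center']:
        for m in masks_of(n,th):
            v,u=np.nonzero(m['pixels']); W=cloud(n,d,np.c_[u,v])
            print(n,th,round(m['score'],2),np.round(m['location']),len(u),np.round(np.nanmedian(W,0)), np.round(np.nanpercentile(W,[5,95],axis=0)).tolist())
o=get_obs();print(o); print(rotz(o).round(3))
E
```

```text
top cam at [ 222.67321933  115.94649518 1770.89448018] 564.4844319729301
top strap1_mid 0.92 [302. 234.] 606 [558. 191.  10.] [[470.0, 127.0, 1.0], [620.0, 236.0, 19.0]]
top pad1 0.31 [265. 190.] 432 [687. 315.  18.] [[653.0, 286.0, -1.0], [717.0, 344.0, 41.0]]
top press 0.6 [359. 223.] 2715 [575.  18.  31.] [[460.0, -35.0, 20.0], [685.0, 60.0, 237.0]]
top knob_top 0.6 [359. 203.] 250 [594.  12. 237.] [[574.0, -8.0, 231.0], [615.0, 31.0, 243.0]]
top rack_deck 0.85 [478. 254.] 7375 [ 485. -349.   67.] [[360.0, -459.0, 39.0], [612.0, -236.0, 94.0]]
top drum_center 0.86 [226. 201.] 715 [650. 429.  77.] [[618.0, 394.0, 21.0], [689.0, 467.0, 85.0]]
top sleeve_center 0.8 [288. 168.] 471 [743. 225.  46.] [[700.0, 188.0, -1.0], [779.0, 262.0, 77.0]]
top tub_center 0.7 [266. 192.] 408 [687. 313.  18.] [[653.0, 286.0, -1.0], [717.0, 343.0, 39.0]]
top tin_center 0.79 [436. 167.] 463 [ 750. -229.   52.] [[722.0, -259.0, 25.0], [783.0, -199.0, 59.0]]
side cam at [325.78723847 912.2260879  886.62653272] 434.2014429264969
side strap1_mid 0.75 [370. 182.] 4292 [ 487. -338.   66.] [[356.0, -452.0, 42
[... 1469 characters left out ...]
e-01,  1.62994861e+00,  2.05433824e-05,
        1.08861470e+00, -1.90190395e-02]), 'qvel': array([-2.99004698e-04, -1.74291694e-05, -1.07195945e-03,  1.93626538e-03,
        1.39777566e-03,  1.03360489e-03]), 'joint_torque': array([-5.07542518e-04, -5.44585848e+01, -2.74044907e+01,  6.44880719e-02,
        1.66323100e-02, -1.97403523e-05]), 'ee_pos': array([ 280.14803301, -558.63982926,  222.64937411]), 'orientation': array([-2.67329140e+00,  1.65007435e+00,  9.16885389e-05]), 'ft_force': array([ 0.1717349 ,  0.30727315, -0.24868328]), 'moment': array([-0.01934618,  0.0097761 ,  0.03403908]), 'width': 87.86429193489782}
[[ 0.448 -0.894 -0.   ]
 [-0.894 -0.448  0.   ]
 [-0.    -0.    -1.   ]]
```

View pics/top0.png

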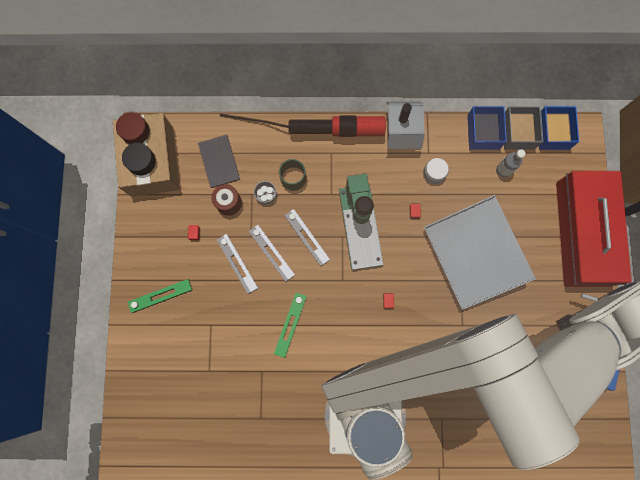

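View pics/side0.png

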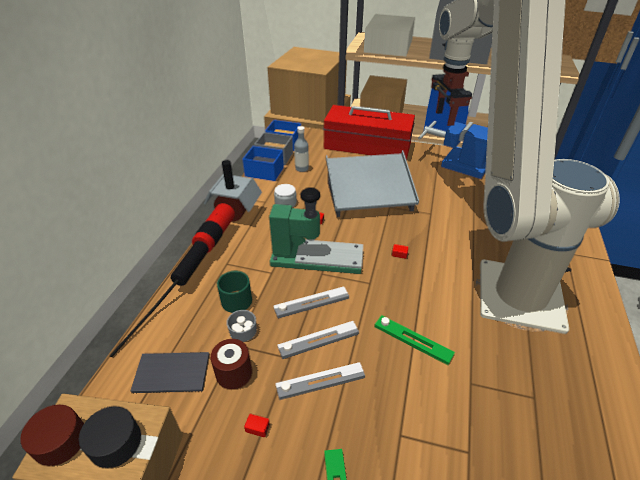

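Candidates: three grey straps at top pixels (307,237), (272,252) and (237,263), with white pads at their upper-left ends. The green look-alikes at (160,296) and (291,325) are not meant. The press is at (360,222) and the rack at (478,254). Next I measure all of these.

```bash
cat >> h.py <<'E'
def straps(im,d,n='top',zr=(4,30),reg=((380,720),(90,480))):
    """grey blobs lying on the bench -> list of (center xy, yaw of long axis towards pad, len, wid)"""
    hsv=cv2.cvtColor(im,cv2.COLOR_RGB2HSV); W=cloud(n,d).reshape(480,640,3)
    m=(hsv[...,1]<45)&(hsv[...,2]>110)&(W[...,2]>zr[0])&(W[...,2]<zr[1])
    m&=(W[...,0]>reg[0][0])&(W[...,0]<reg[0][1])&(W[...,1]>reg[1][0])&(W[...,1]<reg[1][1])
    N,l,s,c=cv2.connectedComponentsWithStats(m.astype(np.uint8)); out=[]
    K,dd,R,t=calib(n); C=-R.T@t
    for i in range(1,N):
        if s[i,4]<250: continue
        P=W[l==i]; ztop=np.median(P[:,2])
        v,u=np.nonzero(l==i); un=cv2.undistortPoints(np.c_[u,v].astype(float).reshape(-1,1,2),K,dd).reshape(-1,2)
        ray=np.c_[un,np.ones(len(un))]@R; 
        zp=12. if zr[1]<=30 else ztop
        Q=(C+ray*((zp-C[2])/ray[:,2])[:,None])[:,:2]
        (c0,(w,h),a)=cv2.minAreaRect(Q.astype(np.float32))
        a=np.radians(a if w>h else a+90)
        out.append((np.round(c0,1),round(np.degrees(a),1),round(max(w,h)),round(min(w,h)),round(float(ztop),1)))
    return out
E
python3 - <<'E'
from h import *
z=np.load('top0.npz'); im,d=z['im'],z['d']
for s in straps(im,d): print(s)
zs=np.load('side0.npz')
print('side');[print(s) for s in straps(zs['im'],zs['d'],'side')]
W=cloud('top',d); W2=cloud('side',zs['d'])
A=np.r_[W,W2]
hs=np.r_[cv2.cvtColor(im,cv2.COLOR_RGB2HSV).reshape(-1,3),cv2.cvtColor(zs['im'],cv2.COLOR_RGB2HSV).reshape(-1,3)]
for nm,P,h in(('top',W,hs[:307200]),('side',W2,hs[307200:])):
    b=P[(P[:,2]>24)&(P[:,2]<37)&(P[:,0]>420)&(P[:,0]<700)&(abs(P[:,1]-10)<80)&(h[:,1]<60)]
    print(nm,'bed',len(b),np.median(b[:,2]),cv2.minAreaRect(b[:,:2].astype(np.float32)))
    k=P[(P[:,2]>236)&(P[:,2]<246)&(abs(P[:,0]-594)<40)&(abs(P[:,1]-10)<40)]
    print('knob',len(k),cv2.minEnclosingCircle(k[:,:2].astype(np.float32)),k.mean(0))
    r=P[(P[:,0]>330)&(P[:,0]<660)&(P[:,1]>-520)&(P[:,1]<-190)&(P[:,2]>20)&(P[:,2]<130)&(h[:,1]<60)]
    c=r.mean(0)
    for _ in range(4):
        n=np.linalg.svd(r-c,full_matrices=False)[2][2]; q=abs((r-c)@n); r=r[q<max(4,np.percentile(q,85))] if _<3 else r; c=r.mean(0)
    n*=np.sign(n[2]); print('rack n',n,np.degrees(np.arccos(n[2])),'yaw up',np.degrees(np.arctan2(-n[1],-n[0])),c,cv2.minAreaRect(r[:,:2].astype(np.float32)))
C=cv2.resize(im[180:300,190:400],None,fx=3.5,fy=3.5,interpolation=cv2.INTER_CUBIC); save('crop0',C)
E
```

```text
(array([543.7, 179.8]), np.float64(35.4), 199, 36, 10.8)
(array([493.4, 290.6]), np.float64(36.7), 199, 36, 11.5)
(array([459.6, 399.3]), np.float64(30.9), 200, 37, 11.1)
side
(array([546.8, 181.6]), np.float64(35.4), 200, 36, 12.5)
(array([496.6, 293.2]), np.float64(36.8), 200, 36, 12.4)
(array([461.9, 401.7]), np.float64(31.2), 200, 36, 12.2)
top bed 1314 29.118147592118987 ((571.7302856445312, 9.374000549316406), (255.2570343017578, 97.71195983886719), 8.470067977905273)
knob 148 ((593.687744140625, 14.105972290039062), 25.402713775634766) [593.71992264  12.93363836 239.43934904]
rack n [-0.09867949  0.23654685  0.96659606] 14.850903201361264 yaw up -67.35572378981922 [ 485.78105338 -350.50912043   67.31073578] ((486.06781005859375, -347.031494140625), (273.9329528808594, 227.79981994628906), 23.340112686157227)
side bed 1514 30.51851595098114 ((573.7910766601562, 9.63718032836914), (252.974365234375, 104.14381408691406), 7.732137680053711)
knob 151 ((596.9783325195312, 15.153428077697754), 26.23163604736328) [596.66077365  17.57285457 239.90205643]
rack n [-0.09837269  0.23476205  0.96706235] 14.74630571958352 yaw up -67.26478068353018 [ 489.22983119 -343.28974421   67.68099741] ((489.5628356933594, -343.71392822265625), (277.6919250488281, 231.0679931640625), 22.755817413330078)
```

View pics/crop0.png

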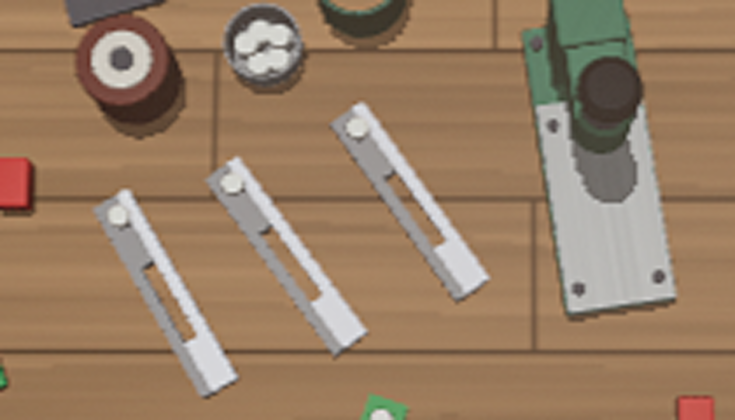

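Crop: all three pads sit at the upper-left (+x, +y) ends, and all three straps are grey. I'll add a helper that computes the moves, then go to the nearest strap at (545,181), yaw 35.4°.

```bash
cat >> h.py <<'E'
SPOT=np.array([595.,13.8,30.]); PY=8.1
RACK=np.array([487.7,-346.,68.]); RY=-67.0
def Rt(strap_yaw,slope=0):
    a=np.radians(strap_yaw); s=np.radians(slope)
    u=np.array([np.cos(a)*np.cos(s),np.sin(a)*np.cos(s),np.sin(s)])      # strap x (towards pad)
    n=np.array([-np.cos(a)*np.sin(s),-np.sin(a)*np.sin(s),np.cos(s)])
    x=np.cross(u,n); return np.c_[x,np.cross(-n,x),-n]
def plan(pos,R=None):
    """turn (deg, tool frame) to do first, then shift (cm, turned tool frame)"""
    o=get_obs(); R0=rotz(o); R=R0 if R is None else R
    rv=np.degrees(cv2.Rodrigues(R0.T@R)[0].ravel()); sh=R.T@(np.asarray(pos,float)-o['ee_pos'])/10
    print('t',round(o['t'],1),'at',o['ee_pos'].round(1),'w',round(o['width'],1),'F',o['ft_force'].round(1),'| turn',rv.round(2),'then shift cm',sh.round(2)); return rv,sh
def along(c,yaw,s): return np.array([c[0]+s*np.cos(np.radians(yaw)),c[1]+s*np.sin(np.radians(yaw))])
E
python3 -c "
from h import *
p=along((545.2,180.7),35.4,-10); plan([*p,100],Rt(35.4)); p=along((545.2,180.7),35.4,-10)"
```

```text
t 1.0 at [ 280.1 -558.6  222.6] w 87.9 F [ 0.2  0.3 -0.2] | turn [-0.    0.   -8.77] then shift cm [-44.91 -63.43  12.26]
```

```bash
python3 -m inch '[{"az":-8.77},{"tz":-4},{"tz":-4},{"tx":-3.2,"ty":-4.5},{"tx":-3.2,"ty":-4.5},{"tx":-3.2,"ty":-4.5},{"tx":-3.2,"ty":-4.5},{"tx":-3.2,"ty":-4.5},{"tx":-3.2,"ty":-4.5},{"tx":-3.2,"ty":-4.5},{"tx":-3.2,"ty":-4.5}]' && python3 -m inch '[{"tx":-3.2,"ty":-4.5},{"tx":-3.2,"ty":-4.5},{"tx":-3.2,"ty":-4.5},{"tx":-3.2,"ty":-4.5},{"tx":-3.2,"ty":-4.5},{"tx":-3.2,"ty":-4.5},{"tz":4},{"tz":4},{"tz":4},{}]'; python3 -c "
from h import *
p=along((545.2,180.7),35.4,-10); plan([*p,100],Rt(35.4))
im,d=viewer.get_image('side'); print(straps(im,d,'side'))"
```

```text
t 1.0 at [ 280.1 -558.6  222.6] w 87.9 F [ 0.2  0.3 -0.2] | turn [-0.    0.   -8.77] then shift cm [-44.91 -63.43  12.26]
[(array([546.8, 181.6]), np.float64(35.4), 200, 36, 12.6), (array([496.6, 293.2]), np.float64(36.8), 200, 36, 12.4), (array([461.9, 401.7]), np.float64(31.2), 200, 36, 12.1)]$[0]: bad value
```

```bash
python3 -m inch '[{"tx":0,"ty":0,"tz":0,"ax":0,"ay":0,"az":-8.77,"jaw":1},{"tx":0,"ty":0,"tz":-4,"ax":0,"ay":0,"az":0,"jaw":1}]'; python3 -m inch '[{"tx":0,"ty":0,"tz":-4,"jaw":1}]'
```

```text
t: 1.3
ee_pos: [279.3, -556.8, 260.0]
orientation: [-2.789, 1.437, 0.008]
ft_force: [0.2, -0.9, -0.7]
width: 87.5$[0]: bad value
```

All seven keys are required in each row.

```bash
python3 -m inch '[{"tx":0,"ty":0,"tz":-4,"ax":0,"ay":0,"az":0,"jaw":1},{"tx":-3.2,"ty":-4.5,"tz":0,"ax":0,"ay":0,"az":0,"jaw":1},{"tx":-3.2,"ty":-4.5,"tz":0,"ax":0,"ay":0,"az":0,"jaw":1},{"tx":-3.2,"ty":-4.5,"tz":0,"ax":0,"ay":0,"az":0,"jaw":1},{"tx":-3.2,"ty":-4.5,"tz":0,"ax":0,"ay":0,"az":0,"jaw":1},{"tx":-3.2,"ty":-4.5,"tz":0,"ax":0,"ay":0,"az":0,"jaw":1},{"tx":-3.2,"ty":-4.5,"tz":0,"ax":0,"ay":0,"az":0,"jaw":1},{"tx":-3.2,"ty":-4.5,"tz":0,"ax":0,"ay":0,"az":0,"jaw":1},{"tx":-3.2,"ty":-4.5,"tz":0,"ax":0,"ay":0,"az":0,"jaw":1}]'; python3 -m inch '[{"tx":-3.2,"ty":-4.5,"tz":0,"ax":0,"ay":0,"az":0,"jaw":1},{"tx":-3.2,"ty":-4.5,"tz":0,"ax":0,"ay":0,"az":0,"jaw":1},{"tx":-3.2,"ty":-4.5,"tz":0,"ax":0,"ay":0,"az":0,"jaw":1},{"tx":-3.2,"ty":-4.5,"tz":0,"ax":0,"ay":0,"az":0,"jaw":1},{"tx":-3.2,"ty":-4.5,"tz":0,"ax":0,"ay":0,"az":0,"jaw":1},{"tx":-3.2,"ty":-4.5,"tz":0,"ax":0,"ay":0,"az":0,"jaw":1},{"tx":0,"ty":0,"tz":4,"ax":0,"ay":0,"az":0,"jaw":1},{"tx":0,"ty":0,"tz":4,"ax":0,"ay":0,"az":0,"jaw":1},{"tx":0,"ty":0,"tz":0,"ax":0,"ay":0,"az":0,"jaw":1}]'; python3 -c "
from h import *
p=along((545.2,180.7),35.4,-10); plan([*p,100],Rt(35.4))"
```

```text
t: 2.42
ee_pos: [425.7, -139.8, 303.0]
orientation: [-2.791, 1.441, -0.002]
ft_force: [0.7, -0.2, -0.7]
width: 88.0
t: 3.55
ee_pos: [532.1, 171.0, 220.1]
orientation: [2.788, -1.438, -0.007]
ft_force: [0.3, -0.3, 0.3]
width: 87.4
t 3.5 at [532.1 171.  220.1] w 87.4 F [ 0.3 -0.3  0.3] | turn [0.34 0.12 0.02] then shift cm [-0.03 -0.63 12.01]
```

```bash
python3 -m inch '[{"tx":0,"ty":-0.6,"tz":5,"ax":0,"ay":0,"az":0,"jaw":1},{"tx":0,"ty":0,"tz":5,"ax":0,"ay":0,"az":0,"jaw":1},{"tx":0,"ty":0,"tz":5,"ax":0,"ay":0,"az":0,"jaw":1},{"tx":0,"ty":0,"tz":3,"ax":0,"ay":0,"az":0,"jaw":1},{"tx":0,"ty":0,"tz":2,"ax":0,"ay":0,"az":0,"jaw":1},{"tx":0,"ty":0,"tz":0,"ax":0,"ay":0,"az":0,"jaw":1}]'; python3 -c "
from h import *
p=along((545.2,180.7),35.4,-10); plan([*p,2.5],Rt(35.4))"
```

```text
t: 4.3
ee_pos: [539.3, 174.9, 22.7]
orientation: [2.791, -1.441, -0.001]
ft_force: [-0.5, -0.1, 0.2]
width: 87.7
t 4.3 at [539.3 174.9  22.7] w 87.7 F [-0.5 -0.1  0.2] | turn [ 0.03  0.01 -0.01] then shift cm [-0.14  0.19  2.02]
```

```bash
python3 -m inch '[{"tx":-0.1,"ty":0.2,"tz":2,"ax":0,"ay":0,"az":0,"jaw":1},{"tx":0,"ty":0,"tz":0,"ax":0,"ay":0,"az":0,"jaw":1},{"tx":0,"ty":0,"tz":0,"ax":0,"ay":0,"az":0,"jaw":0},{"tx":0,"ty":0,"tz":0,"ax":0,"ay":0,"az":0,"jaw":0},{"tx":0,"ty":0,"tz":0,"ax":0,"ay":0,"az":0,"jaw":0},{"tx":0,"ty":0,"tz":0,"ax":0,"ay":0,"az":0,"jaw":0},{"tx":0,"ty":0,"tz":0,"ax":0,"ay":0,"az":0,"jaw":0},{"tx":0,"ty":0,"tz":0,"ax":0,"ay":0,"az":0,"jaw":0}]'; python3 -c "
from h import *
plan([*along(SPOT,PY,-210),120],Rt(PY)); plan([*along(SPOT,PY,-90),38],Rt(PY))"
```

```text
t: 5.3
ee_pos: [536.9, 174.6, 2.7]
orientation: [2.792, -1.441, -0.0]
ft_force: [0.0, -0.9, 1.0]
width: 35.8
t 5.3 at [536.9 174.6   2.7] w 35.8 F [ 0.  -0.9  1. ] | turn [ 0.  -0.  27.3] then shift cm [ 16.74  17.51 -11.73]
t 5.3 at [536.9 174.6   2.7] w 35.8 F [ 0.  -0.9  1. ] | turn [ 0.  -0.  27.3] then shift cm [16.74  5.51 -3.53]
```

```bash
python3 -m inch '[{"tx":0,"ty":0,"tz":-4,"ax":0,"ay":0,"az":0,"jaw":0},{"tx":0,"ty":0,"tz":-4,"ax":0,"ay":0,"az":0,"jaw":0},{"tx":0,"ty":4,"tz":-3.7,"ax":0,"ay":0,"az":0,"jaw":0},{"tx":0,"ty":0,"tz":0,"ax":0,"ay":0,"az":9.1,"jaw":0},{"tx":0,"ty":0,"tz":0,"ax":0,"ay":0,"az":9.1,"jaw":0},{"tx":0,"ty":0,"tz":0,"ax":0,"ay":0,"az":9.1,"jaw":0},{"tx":0,"ty":4.5,"tz":0,"ax":0,"ay":0,"az":0,"jaw":0},{"tx":0,"ty":4.5,"tz":0,"ax":0,"ay":0,"az":0,"jaw":0},{"tx":4,"ty":4,"tz":0,"ax":0,"ay":0,"az":0,"jaw":0},{"tx":4,"ty":0,"tz":0,"ax":0,"ay":0,"az":0,"jaw":0},{"tx":4,"ty":0,"tz":0,"ax":0,"ay":0,"az":0,"jaw":0},{"tx":0,"ty":0,"tz":0,"ax":0,"ay":0,"az":0,"jaw":0}]'; python3 -c "
from h import *
plan([*along(SPOT,PY,-210),120],Rt(PY));plan([*along(SPOT,PY,-210),40],Rt(PY)); plan([*along(SPOT,PY,-90),38],Rt(PY))
im,d=viewer.get_image('side');im2,d2=viewer.get_image('top')
a=im[180:420,180:420];b=im2[140:310,200:420];save('carry1',np.hstack([cv2.resize(a,(400,400)),cv2.resize(b,(400,400))]))"
```

```text
t: 6.8
ee_pos: [392.4, 12.5, 119.7]
orientation: [2.369, -2.063, -0.0]
ft_force: [0.4, -0.3, -2.7]
width: 35.7
t 6.8 at [392.4  12.5 119.7] w 35.7 F [ 0.4 -0.3 -2.7] | turn [ 0.01 -0.01 -0.21] then shift cm [ 2.73  0.93 -0.03]
t 6.8 at [392.4  12.5 119.7] w 35.7 F [ 0.4 -0.3 -2.7] | turn [ 0.01 -0.01 -0.21] then shift cm [2.73 0.93 7.97]
t 6.8 at [392.4  12.5 119.7] w 35.7 F [ 0.4 -0.3 -2.7] | turn [ 0.01 -0.01 -0.21] then shift cm [  2.73 -11.07   8.17]
```

View pics/carry1.png

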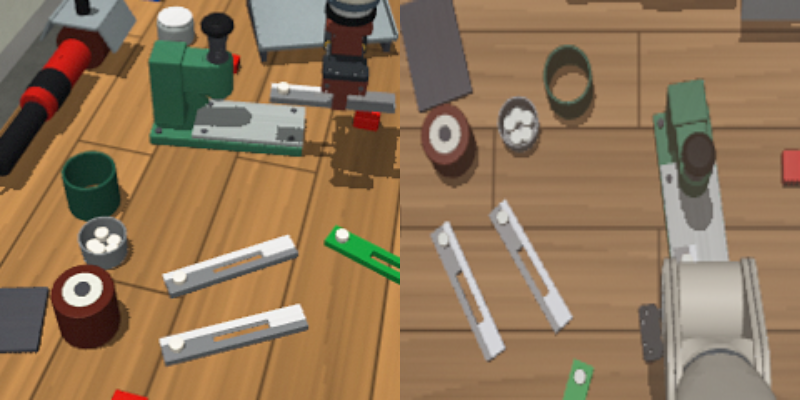

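Strap 1 is held level with its pad toward the press. The other two straps haven't moved.

```bash
python3 -m inch '[{"tx":2.7,"ty":0,"tz":0,"ax":0,"ay":0,"az":-0.2,"jaw":0},{"tx":0,"ty":0,"tz":4,"ax":0,"ay":0,"az":0,"jaw":0},{"tx":0,"ty":0,"tz":3.8,"ax":0,"ay":0,"az":0,"jaw":0},{"tx":0,"ty":-2,"tz":0,"ax":0,"ay":0,"az":0,"jaw":0},{"tx":0,"ty":-3,"tz":0,"ax":0,"ay":0,"az":0,"jaw":0},{"tx":0,"ty":-3,"tz":0,"ax":0,"ay":0,"az":0,"jaw":0},{"tx":0,"ty":-3,"tz":0,"ax":0,"ay":0,"az":0,"jaw":0},{"tx":0,"ty":0,"tz":0,"ax":0,"ay":0,"az":0,"jaw":0},{"tx":0,"ty":0,"tz":0,"ax":0,"ay":0,"az":0,"jaw":0}]'; python3 -c "
from h import *
plan([*along(SPOT,PY,-90),33],Rt(PY))
im,d=viewer.get_image('side')
W=cloud('side',d).reshape(480,640,3)
hs=cv2.cvtColor(im,cv2.COLOR_RGB2HSV)
m=(hs[...,1]<40)&(hs[...,2]>150)&(W[...,2]>52)&(W[...,2]<75)&(abs(W[...,0]-595)<40)&(abs(W[...,1]-14)<40)
print('pad',m.sum(),np.nanpercentile(W[m],[5,50,95],axis=0).round(1) if m.sum() else 0)
save('press1',cv2.resize(im[180:290,250:400],None,fx=4,fy=4,interpolation=cv2.INTER_CUBIC))"
```

```text
t: 8.02
ee_pos: [503.7, 4.3, 41.2]
orientation: [2.377, -2.052, -0.003]
ft_force: [-0.5, -0.4, -2.4]
width: 35.5
t 8.0 at [503.7   4.3  41.2] w 35.5 F [-0.5 -0.4 -2.4] | turn [0.12 0.02 0.28] then shift cm [ 0.35 -0.17  0.82]
pad 26 [[584.5   3.5  53.1]
 [591.9  22.3  60.8]
 [599.7  28.4  64.3]]
```

View pics/press1.png

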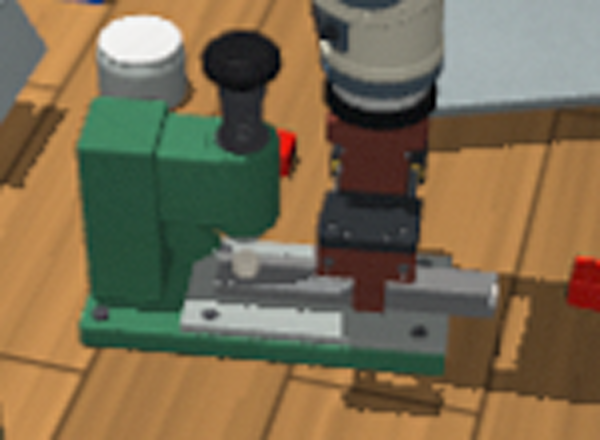

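```bash
python3 -m inch '[{"tx":0.35,"ty":-0.15,"tz":0.5,"ax":0,"ay":0,"az":0.3,"jaw":0},{"tx":0,"ty":0,"tz":0.35,"ax":0,"ay":0,"az":0,"jaw":0},{"tx":0,"ty":0,"tz":0,"ax":0,"ay":0,"az":0,"jaw":0},{"tx":0,"ty":0,"tz":0,"ax":0,"ay":0,"az":0,"jaw":0}]'; python3 -c "
from h import *
plan([*along(SPOT,PY,-90),33],Rt(PY))"
```

```text
t: 8.57
ee_pos: [506.9, 0.1, 33.1]
orientation: [2.371, -2.061, -0.0]
ft_force: [0.0, 0.5, -2.7]
width: 35.8
t 8.6 at [5.069e+02 1.000e-01 3.310e+01] w 35.8 F [ 0.   0.5 -2.7] | turn [ 0.02  0.   -0.11] then shift cm [-0.11  0.09  0.01]
```

```bash
python3 -m inch '[{"tx":-0.1,"ty":0.1,"tz":0.1,"ax":0,"ay":0,"az":0,"jaw":0},{"tx":0,"ty":0,"tz":0,"ax":0,"ay":0,"az":0,"jaw":0.6},{"tx":0,"ty":0,"tz":0,"ax":0,"ay":0,"az":0,"jaw":0.6},{"tx":0,"ty":0,"tz":0,"ax":0,"ay":0,"az":0,"jaw":0.6},{"tx":0,"ty":0,"tz":-2,"ax":0,"ay":0,"az":0,"jaw":0.6},{"tx":0,"ty":0,"tz":-5,"ax":0,"ay":0,"az":0,"jaw":0},{"tx":0,"ty":0,"tz":-5,"ax":0,"ay":0,"az":0,"jaw":0},{"tx":0,"ty":0,"tz":-6,"ax":0,"ay":0,"az":0,"jaw":0},{"tx":0,"ty":0,"tz":-5.5,"ax":0,"ay":0,"az":0,"jaw":0},{"tx":0,"ty":0,"tz":0,"ax":0,"ay":0,"az":0,"jaw":0},{"tx":0,"ty":0,"tz":0,"ax":0,"ay":0,"az":0,"jaw":0}]'; python3 -c "
from h import *
plan([*SPOT[:2],250],Rt(PY))
im,d=viewer.get_image('side');np.savez('s1',im=im,d=d)
im2,d2=viewer.get_image('top')
save('press2',np.hstack([cv2.resize(im[190:280,260:380],(480,360),interpolation=cv2.INTER_CUBIC),cv2.resize(im2[160:280,320:420],(300,360),interpolation=cv2.INTER_CUBIC)]))"
```

```text
t: 9.95
ee_pos: [505.3, 1.1, 266.6]
orientation: [2.371, -2.061, -0.001]
ft_force: [0.1, -0.1, 0.4]
width: 0.6
t 9.9 at [505.3   1.1 266.6] w 0.6 F [ 0.1 -0.1  0.4] | turn [ 0.04  0.01 -0.1 ] then shift cm [ 0.01 -9.06  1.66]
```

View pics/press2.png

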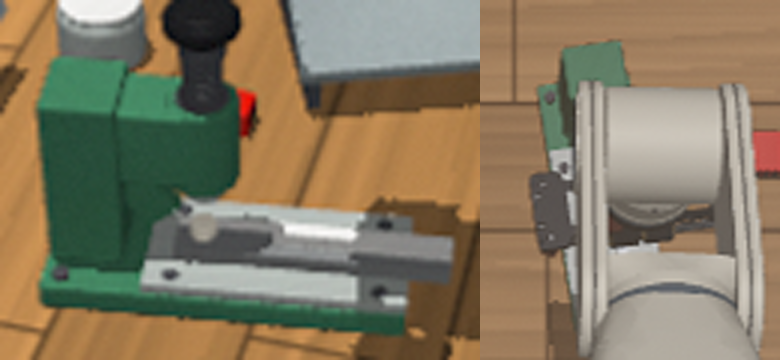

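```bash
python3 -c "
from h import *
print(proj('side',[[*SPOT[:2],42+h] for h in(5,12)]+[[*along(SPOT,PY,5),47]]))
print(straps(np.load('s1.npz')['im'],np.load('s1.npz')['d'],'side',(37,48),((400,650),(-50,80))))"
python3 -m inch '[{"tx":0,"ty":-3,"tz":0,"ax":0,"ay":0,"az":0,"jaw":0},{"tx":0,"ty":-3,"tz":0,"ax":0,"ay":0,"az":0,"jaw":0},{"tx":0,"ty":-3,"tz":0,"ax":0,"ay":0,"az":0,"jaw":0},{"tx":0,"ty":0,"tz":1.5,"ax":0,"ay":0,"az":0,"jaw":0},{"tx":0,"ty":0,"tz":0,"ax":0,"ay":0,"az":0,"jaw":0}]'
```

```text
[[311.07470536 246.47999245]
 [311.04935919 244.67396697]
 [309.36677322 246.33220017]]
[]
t: 10.68
ee_pos: [592.5, 13.5, 248.8]
orientation: [2.368, -2.058, -0.008]
ft_force: [0.2, 0.5, 0.2]
width: 0.7
```

Pad pixel is at the prediction (311,246). Pressing now.

```bash
python3 -m inch '[{"tx":0,"ty":-0.2,"tz":1,"ax":0,"ay":0,"az":0,"jaw":0},{"tx":0,"ty":0,"tz":1,"ax":0,"ay":0,"az":0,"jaw":0},{"tx":0,"ty":0,"tz":1,"ax":0,"ay":0,"az":0,"jaw":0},{"tx":0,"ty":0,"tz":0.8,"ax":0,"ay":0,"az":0,"jaw":0},{"tx":0,"ty":0,"tz":0.3,"ax":0,"ay":0,"az":0,"jaw":0},{"tx":0,"ty":0,"tz":0,"ax":0,"ay":0,"az":0,"jaw":0}]'
```

```text
t: 11.42
ee_pos: [596.7, 13.8, 211.8]
orientation: [-2.371, 2.061, -0.0]
ft_force: [-3.3, -0.1, 8.3]
width: 0.1
```

```bash
python3 -m inch '[{"tx":0,"ty":0,"tz":0.2,"ax":0,"ay":0,"az":0,"jaw":0},{"tx":0,"ty":0,"tz":0.1,"ax":0,"ay":0,"az":0,"jaw":0},{"tx":0,"ty":0,"tz":0,"ax":0,"ay":0,"az":0,"jaw":0}]'
```

```text
t: 11.8
ee_pos: [596.7, 13.8, 209.4]
orientation: [-2.371, 2.061, -0.001]
ft_force: [-5.1, 0.2, 12.7]
width: 0.5
```

```bash
python3 -m inch '[{"tx":0,"ty":0,"tz":0.2,"ax":0,"ay":0,"az":0,"jaw":0},{"tx":0,"ty":0,"tz":0.1,"ax":0,"ay":0,"az":0,"jaw":0},{"tx":0,"ty":0,"tz":0,"ax":0,"ay":0,"az":0,"jaw":0}]'; python3 -m inch '[{"tx":0,"ty":0,"tz":0.15,"ax":0,"ay":0,"az":0,"jaw":0},{"tx":0,"ty":0,"tz":0,"ax":0,"ay":0,"az":0,"jaw":0}]'
```

```text
t: 12.18
ee_pos: [596.7, 13.8, 206.5]
orientation: [-2.371, 2.061, -0.001]
ft_force: [-4.7, -0.5, 12.4]
width: 0.5
t: 12.42
ee_pos: [596.8, 13.7, 205.3]
orientation: [-2.371, 2.061, -0.001]
ft_force: [-4.8, 0.1, 14.7]
width: 0.5
```

```bash
python3 -m inch '[{"tx":0,"ty":0,"tz":0.1,"ax":0,"ay":0,"az":0,"jaw":0},{"tx":0,"ty":0,"tz":0,"ax":0,"ay":0,"az":0,"jaw":0}]';python3 -m inch '[{"tx":0,"ty":0,"tz":0.1,"ax":0,"ay":0,"az":0,"jaw":0},{"tx":0,"ty":0,"tz":0,"ax":0,"ay":0,"az":0,"jaw":0}]'
```

```text
t: 12.68
ee_pos: [596.8, 13.8, 205.3]
orientation: [-2.37, 2.061, -0.001]
ft_force: [-8.9, 0.2, 21.9]
width: 0.4
t: 12.92
ee_pos: [596.9, 13.8, 205.2]
orientation: [-2.37, 2.061, -0.002]
ft_force: [-11.5, 0.4, 28.9]
width: 0.5
```

Ram bottomed at z 205: force climbed with no further travel. Now retract and regrasp.

```bash
python3 -m inch '[{"tx":0,"ty":0,"tz":-2,"ax":0,"ay":0,"az":0,"jaw":0},{"tx":0,"ty":0,"tz":-4,"ax":0,"ay":0,"az":0,"jaw":0},{"tx":0,"ty":3,"tz":0,"ax":0,"ay":0,"az":0,"jaw":0},{"tx":0,"ty":3,"tz":0,"ax":0,"ay":0,"az":0,"jaw":0.7},{"tx":0,"ty":3,"tz":0,"ax":0,"ay":0,"az":0,"jaw":0.7},{"tx":0,"ty":0,"tz":5,"ax":0,"ay":0,"az":0,"jaw":0.7},{"tx":0,"ty":0,"tz":5,"ax":0,"ay":0,"az":0,"jaw":0.7},{"tx":0,"ty":0,"tz":5,"ax":0,"ay":0,"az":0,"jaw":0.7},{"tx":0,"ty":0,"tz":0,"ax":0,"ay":0,"az":0,"jaw":0.7},{"tx":0,"ty":0,"tz":0,"ax":0,"ay":0,"az":0,"jaw":0.7}]'; python3 -c "
from h import *
plan([*along(SPOT,PY,-90),32.5],Rt(PY))
im,d=viewer.get_image('side');
save('press3',cv2.resize(im[190:280,260:380],(640,480),interpolation=cv2.INTER_CUBIC))"
```

```text
t: 14.18
ee_pos: [508.7, 1.3, 112.9]
orientation: [-2.37, 2.061, -0.002]
ft_force: [0.1, 0.3, 1.5]
width: 61.2
t 14.2 at [508.7   1.3 112.9] w 61.2 F [0.1 0.3 1.5] | turn [-0.08 -0.01 -0.1 ] then shift cm [-0.02  0.28  8.04]
```

View pics/press3.png

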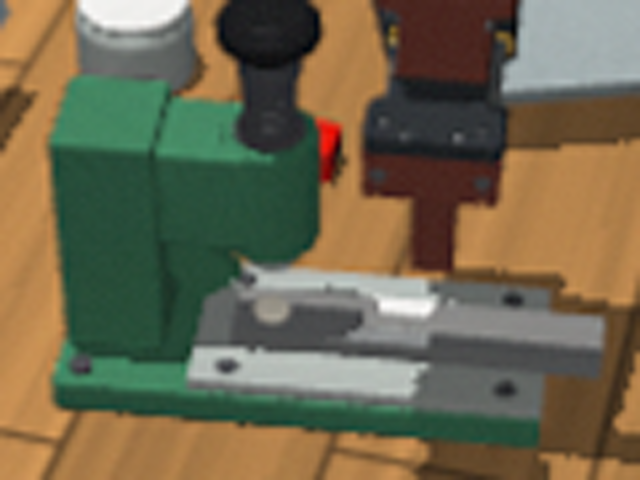

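Pad 1 is clearly seated lower, and the ram is back up. Regrasp next.

```bash
cat >> h.py <<'E'
def rack(y,h,x=0):
    R=Rt(RY,15); return RACK+(x-10)*(-R[:,1])+y*(-R[:,0])+h*(-R[:,2])
E
python3 -m inch '[{"tx":0,"ty":0.3,"tz":4,"ax":0,"ay":0,"az":0,"jaw":0.7},{"tx":0,"ty":0,"tz":3,"ax":0,"ay":0,"az":0,"jaw":0.7},{"tx":0,"ty":0,"tz":1,"ax":0,"ay":0,"az":0,"jaw":0.7},{"tx":0,"ty":0,"tz":0,"ax":0,"ay":0,"az":0,"jaw":0.7},{"tx":0,"ty":0,"tz":0,"ax":0,"ay":0,"az":0,"jaw":0},{"tx":0,"ty":0,"tz":0,"ax":0,"ay":0,"az":0,"jaw":0},{"tx":0,"ty":0,"tz":0,"ax":0,"ay":0,"az":0,"jaw":0},{"tx":0,"ty":0,"tz":0,"ax":0,"ay":0,"az":0,"jaw":0}]'
python3 -m inch '[{"tx":0,"ty":0,"tz":-1,"ax":0,"ay":0,"az":0,"jaw":0},{"tx":0,"ty":4,"tz":0,"ax":0,"ay":0,"az":0,"jaw":0},{"tx":0,"ty":4,"tz":0,"ax":0,"ay":0,"az":0,"jaw":0},{"tx":0,"ty":4,"tz":-4,"ax":0,"ay":0,"az":0,"jaw":0},{"tx":0,"ty":0,"tz":-5,"ax":0,"ay":0,"az":0,"jaw":0},{"tx":0,"ty":0,"tz":-5,"ax":0,"ay":0,"az":0,"jaw":0},{"tx":0,"ty":0,"tz":0,"ax":0,"ay":0,"az":0,"jaw":0}]'
python3 -c "
from h import *
print(Rt(RY,15),rack(-85,3));plan(rack(-85,80),Rt(RY)); plan(rack(-85,80),Rt(RY,15))"
```

```text
t: 15.22
ee_pos: [505.4, 0.9, 32.3]
orientation: [-2.37, 2.061, -0.001]
ft_force: [-0.8, -0.9, 6.2]
width: 35.6
t: 16.1
ee_pos: [388.5, -16.0, 185.1]
orientation: [-2.367, 2.058, -0.01]
ft_force: [0.2, -0.0, -3.1]
width: 35.7
[[-0.92050485 -0.37741729  0.10112866]
 [-0.39073113  0.88913941 -0.23824419]
 [ 0.         -0.25881905 -0.96592583]] [ 405.3795286  -369.60601925   68.30958703]
t 16.1 at [388.5 -16.  185.1] w 35.7 F [ 0.2 -0.  -3.1] | turn [-0.45  0.22 75.  ] then shift cm [ 12.26 -31.22   4.24]
t 16.1 at [388.5 -16.  185.1] w 35.7 F [ 0.2 -0.  -3.1] | turn [12.34 10.03 74.5 ] then shift cm [ 12.26 -29.06  12.18]
```

```bash
python3 -m inch '[{"tx":0,"ty":0,"tz":0,"ax":0,"ay":0,"az":9.4,"jaw":0},{"tx":0,"ty":0,"tz":0,"ax":0,"ay":0,"az":9.4,"jaw":0},{"tx":0,"ty":0,"tz":0,"ax":0,"ay":0,"az":9.4,"jaw":0},{"tx":0,"ty":0,"tz":0,"ax":0,"ay":0,"az":9.4,"jaw":0},{"tx":0,"ty":0,"tz":0,"ax":0,"ay":0,"az":9.4,"jaw":0},{"tx":0,"ty":0,"tz":0,"ax":0,"ay":0,"az":9.4,"jaw":0},{"tx":0,"ty":0,"tz":0,"ax":0,"ay":0,"az":9.4,"jaw":0},{"tx":0,"ty":0,"tz":0,"ax":0,"ay":0,"az":9.2,"jaw":0},{"tx":0,"ty":0,"tz":0,"ax":7.5,"ay":0,"az":0,"jaw":0},{"tx":0,"ty":0,"tz":0,"ax":7.5,"ay":0,"az":0,"jaw":0}]'
python3 -m inch '[{"tx":2,"ty":-4.8,"tz":0,"ax":0,"ay":0,"az":0,"jaw":0},{"tx":2,"ty":-4.8,"tz":0,"ax":0,"ay":0,"az":0,"jaw":0},{"tx":2,"ty":-4.8,"tz":1,"ax":0,"ay":0,"az":0,"jaw":0},{"tx":2,"ty":-4.8,"tz":1,"ax":0,"ay":0,"az":0,"jaw":0},{"tx":2,"ty":-4.8,"tz":2,"ax":0,"ay":0,"az":0,"jaw":0},{"tx":2,"ty":-4.8,"tz":4,"ax":0,"ay":0,"az":0,"jaw":0},{"tx":0,"ty":0,"tz":4,"ax":0,"ay":0,"az":0,"jaw":0},{"tx":0,"ty":0,"tz":0,"ax":0,"ay":0,"az":0,"jaw":0},{"tx":0,"ty":0,"tz":0,"ax":0,"ay":0,"az":0,"jaw":0}]'
python3 -c "
from h import *
plan(rack(-85,3),Rt(RY,15)); im,d=viewer.get_image('side');print(straps(im,d,'side'))
im2,d2=viewer.get_image('top')
save('rack1',np.hstack([cv2.resize(im[120:260,280:460],(400,320)),cv2.resize(im2[180:320,390:550],(366,320))]))"
```

```text
t: 17.35
ee_pos: [371.6, -89.9, 184.7]
orientation: [-0.713, 2.945, -0.199]
ft_force: [0.9, -1.1, -2.6]
width: 35.6
t: 18.48
ee_pos: [410.4, -407.2, 103.9]
orientation: [-0.712, 2.945, -0.195]
ft_force: [0.4, 0.0, -1.8]
width: 35.6
t 18.5 at [ 410.4 -407.2  103.9] w 35.6 F [ 0.4  0.  -1.8] | turn [6.56 4.97 3.55] then shift cm [-1.01  4.45  2.49]
[(array([496.6, 293.2]), np.float64(36.8), 200, 36, 12.4), (array([461.9, 401.7]), np.float64(31.3), 200, 36, 12.0)]
```

View pics/rack1.png

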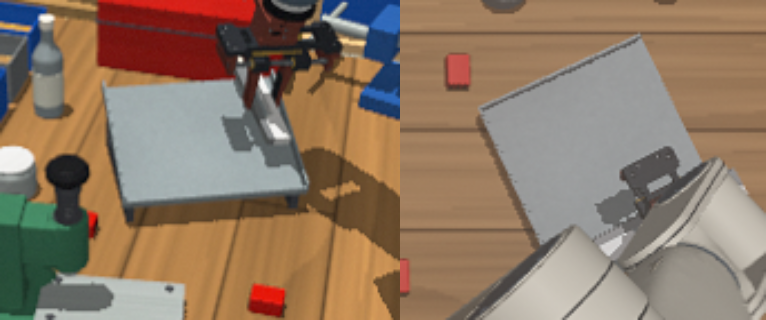

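Turning in place hit a joint limit part-way, so I'll correct the residual turn here. Later I'll travel first and turn near the rack.

```bash
python3 -m inch '[{"tx":-1,"ty":3,"tz":-3,"ax":0,"ay":0,"az":0,"jaw":0},{"tx":0,"ty":1.3,"tz":0,"ax":6.5,"ay":5,"az":3.5,"jaw":0},{"tx":0,"ty":0,"tz":0,"ax":0,"ay":0,"az":0,"jaw":0},{"tx":0,"ty":0,"tz":0,"ax":0,"ay":0,"az":0,"jaw":0}]'
python3 -c "
from h import *
plan(rack(-85,3),Rt(RY,15)); o=get_obs(); print(o['qpos'].round(2),o['moment'])
im,d=viewer.get_image('side');W=cloud('side',d).reshape(480,640,3)
hs=cv2.cvtColor(im,cv2.COLOR_RGB2HSV)
R=Rt(RY,15); L=(W-RACK)@np.c_[-R[:,1],-R[:,0],-R[:,2]]
m=(hs[...,1]<60)&(hs[...,2]>170)&(abs(L[...,0])<150)&(L[...,1]>-125)&(L[...,1]<-40)&(L[...,2]>15)&(L[...,2]<90)
print(m.sum(),[(round(a),np.median(L[m&(abs(L[...,0]-a)<8)],axis=0).round(1)) for a in(-100,-70,-30,50,90)])
print('deck',[np.nanmedian(L[(abs(L[...,0]-a)<10)&(abs(L[...,1]-b)<10)&(abs(L[...,2])<8)],axis=0).round(1) for a in(-80,80) for b in(-20,100)])
"
```

```text
t: 19.08
ee_pos: [397.3, -366.7, 128.8]
orientation: [-0.643, 2.994, -0.336]
ft_force: [-0.7, -0.3, -2.7]
width: 35.7
t 19.1 at [ 397.3 -366.7  128.8] w 35.7 F [-0.7 -0.3 -2.7] | turn [2.03 1.07 1.1 ] then shift cm [-0.63  1.    5.99]
[-0.72  0.37  2.03 -0.16  0.54  2.12] [0.33772262 0.05566113 0.07117524]
27 [(-100, array([nan, nan, nan])), (-70, array([nan, nan, nan])), (-30, array([nan, nan, nan])), (50, array([  42.9, -102.2,   70.6])), (90, array([nan, nan, nan]))]
deck [array([-80.9, -18.8,  -0.3]), array([-81.3,  99. ,  -0.2]), array([ 81.8, -20.8,   0.3]), array([81.8, 99.4, -0.5])]
  return _methods._mean(a, axis=axis, dtype=dtype,
  ret = um.true_divide(
```

```bash
python3 -m inch '[{"tx":-0.6,"ty":1,"tz":0,"ax":2,"ay":1.1,"az":1.1,"jaw":0},{"tx":0,"ty":0,"tz":3,"ax":0,"ay":0,"az":0,"jaw":0},{"tx":0,"ty":0,"tz":2,"ax":0,"ay":0,"az":0,"jaw":0},{"tx":0,"ty":0,"tz":0,"ax":0,"ay":0,"az":0,"jaw":0},{"tx":0,"ty":0,"tz":0,"ax":0,"ay":0,"az":0,"jaw":0}]'
python3 -c "
from h import *
plan(rack(-85,3),Rt(RY,15))"
```

```text
t: 19.75
ee_pos: [402.9, -367.6, 77.6]
orientation: [-0.607, 3.006, -0.394]
ft_force: [-0.1, -0.3, -2.8]
width: 35.7
t 19.8 at [ 402.9 -367.6   77.6] w 35.7 F [-0.1 -0.3 -2.8] | turn [ 0.07 -0.14 -0.16] then shift cm [-0.15 -0.04  0.97]
```

```bash
python3 -m inch '[{"tx":-0.1,"ty":0,"tz":0.6,"ax":0,"ay":0,"az":0,"jaw":0},{"tx":0,"ty":0,"tz":0.3,"ax":0,"ay":0,"az":0,"jaw":0},{"tx":0,"ty":0,"tz":0.1,"ax":0,"ay":0,"az":0,"jaw":0},{"tx":0,"ty":0,"tz":0,"ax":0,"ay":0,"az":0,"jaw":0},{"tx":0,"ty":0,"tz":0,"ax":0,"ay":0,"az":0,"jaw":0}]'
python3 -c "
from h import *
plan(rack(-85,3),Rt(RY,15))"
```

```text
t: 20.38
ee_pos: [404.7, -368.9, 67.6]
orientation: [-0.607, 3.006, -0.394]
ft_force: [-0.2, 0.1, -2.0]
width: 35.6
t 20.4 at [ 404.7 -368.9   67.6] w 35.6 F [-0.2  0.1 -2. ] | turn [ 0.08 -0.15 -0.13] then shift cm [-0.04 -0.11 -0.05]
```

```bash
python3 -m inch '[{"tx":0,"ty":0,"tz":0.1,"ax":0,"ay":0,"az":0,"jaw":0},{"tx":0,"ty":0,"tz":0,"ax":0,"ay":0,"az":0,"jaw":0.6},{"tx":0,"ty":0,"tz":0,"ax":0,"ay":0,"az":0,"jaw":0.6},{"tx":0,"ty":0,"tz":0,"ax":0,"ay":0,"az":0,"jaw":0.6},{"tx":0,"ty":0,"tz":-3,"ax":0,"ay":0,"az":0,"jaw":0.6},{"tx":0,"ty":0,"tz":-5,"ax":0,"ay":0,"az":0,"jaw":0.6},{"tx":0,"ty":0,"tz":-5,"ax":0,"ay":0,"az":0,"jaw":0.6},{"tx":0,"ty":0,"tz":-5,"ax":-7.5,"ay":0,"az":0,"jaw":0.6},{"tx":0,"ty":0,"tz":-5,"ax":-7.5,"ay":0,"az":0,"jaw":0.6},{"tx":0,"ty":0,"tz":0,"ax":0,"ay":0,"az":0,"jaw":0.6}]'
python3 -c "
from h import *
im,d=viewer.get_image('side');s=straps(im,d,'side');print(s)
for c,a,*_ in s: c=c-[1.5,1]; R=Rt(a); plan([*along(c,a,-10),300]); plan([*along(c,a,-10),300],R)
print(get_obs()['qpos'].round(2))
save('rack2',cv2.resize(im[120:260,280:460],(640,500)))"
```

```text
t: 21.62
ee_pos: [386.8, -322.9, 294.2]
orientation: [-0.62, 3.077, -0.008]
ft_force: [-0.2, -0.3, -0.7]
width: 53.0
[(array([496.6, 293.2]), np.float64(36.8), 200, 36, 12.4), (array([461.9, 401.7]), np.float64(31.3), 200, 36, 12.0)]
t 21.7 at [ 385.5 -321.7  291.5] w 52.7 F [-0.5 -0.8 -1.1] | turn [0. 0. 0.] then shift cm [-32.9   52.11  -1.01]
t 21.7 at [ 385.5 -321.7  291.5] w 52.7 F [-0.5 -0.8 -1.1] | turn [-1.0000e-01 -1.6000e-01 -1.0402e+02] then shift cm [-42.59 -44.55  -0.85]
t 21.7 at [ 385.5 -321.7  291.5] w 52.7 F [-0.5 -0.8 -1.1] | turn [0. 0. 0.] then shift cm [-33.88  63.55  -1.04]
t 21.7 at [ 385.5 -321.7  291.5] w 52.7 F [-0.5 -0.8 -1.1] | turn [ -0.1   -0.15 -98.52] then shift cm [-57.83 -42.93  -0.85]
[-0.72  0.16  1.83 -0.    1.15  2.03]
```

View pics/rack2.png

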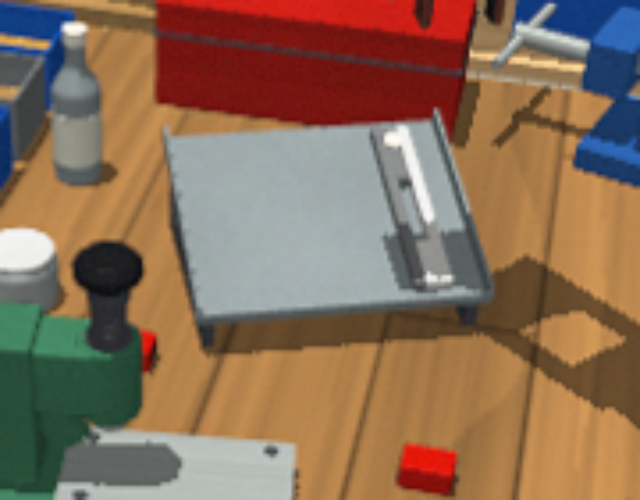

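Strap 1 lies flat and pad up on the rack near its right wall. On to strap 2 at (495,292).

```bash
python3 -m inch '[{"tx":0,"ty":0,"tz":0,"ax":0,"ay":0,"az":-10.4,"jaw":1},{"tx":0,"ty":0,"tz":0,"ax":0,"ay":0,"az":-10.4,"jaw":1},{"tx":0,"ty":0,"tz":0,"ax":0,"ay":0,"az":-10.4,"jaw":1},{"tx":0,"ty":0,"tz":0,"ax":0,"ay":0,"az":-10.4,"jaw":1},{"tx":0,"ty":0,"tz":0,"ax":0,"ay":0,"az":-10.4,"jaw":1},{"tx":0,"ty":0,"tz":0,"ax":0,"ay":0,"az":-10.4,"jaw":1},{"tx":0,"ty":0,"tz":0,"ax":0,"ay":0,"az":-10.4,"jaw":1},{"tx":0,"ty":0,"tz":0,"ax":0,"ay":0,"az":-10.4,"jaw":1},{"tx":0,"ty":0,"tz":0,"ax":0,"ay":0,"az":-10.4,"jaw":1},{"tx":0,"ty":0,"tz":0,"ax":0,"ay":0,"az":-10.4,"jaw":1}]'
python3 -m inch '[{"tx":-3.87,"ty":-4.05,"tz":0,"ax":0,"ay":0,"az":0,"jaw":1},{"tx":-3.87,"ty":-4.05,"tz":0,"ax":0,"ay":0,"az":0,"jaw":1},{"tx":-3.87,"ty":-4.05,"tz":0,"ax":0,"ay":0,"az":0,"jaw":1},{"tx":-3.87,"ty":-4.05,"tz":0,"ax":0,"ay":0,"az":0,"jaw":1},{"tx":-3.87,"ty":-4.05,"tz":0,"ax":0,"ay":0,"az":0,"jaw":1},{"tx":-3.87,"ty":-4.05,"tz":0,"ax":0,"ay":0,"az":0,"jaw":1},{"tx":-3.87,"ty":-4.05,"tz":0,"ax":0,"ay":0,"az":0,"jaw":1},{"tx":-3.87,"ty":-4.05,"tz":0,"ax":0,"ay":0,"az":0,"jaw":1},{"tx":-3.87,"ty":-4.05,"tz":0,"ax":0,"ay":0,"az":0,"jaw":1},{"tx":-3.87,"ty":-4.05,"tz":0,"ax":0,"ay":0,"az":0,"jaw":1},{"tx":-3.87,"ty":-4.05,"tz":0,"ax":0,"ay":0,"az":0,"jaw":1},{"tx":0,"ty":0,"tz":0,"ax":0,"ay":0,"az":0,"jaw":1}]'
python3 -c "
from h import *
im,d=viewer.get_image('side');s=straps(im,d,'side');print(s)
for c,a,*_ in s: c=c-[1.5,1]; R=Rt(a); plan([*along(c,a,-10),2.5],R)"
```

```text
t: 22.92
ee_pos: [383.6, -319.4, 287.8]
orientation: [2.813, -1.397, -0.008]
ft_force: [-0.1, -0.7, -0.5]
width: 87.7
t: 24.42
ee_pos: [485.1, 290.2, 287.6]
orientation: [2.81, -1.399, -0.005]
ft_force: [-0.1, 0.4, 0.2]
width: 88.0
[(array([496.6, 293.2]), np.float64(36.9), 200, 36, 12.4), (array([461.9, 401.7]), np.float64(31.3), 200, 36, 12.1)]
t 24.5 at [484.7 288.2 287.6] w 88.0 F [-0.6  0.3 -1. ] | turn [0.28 0.09 0.1 ] then shift cm [ 0.31 -0.07 28.51]
t 24.5 at [484.7 288.2 287.6] w 88.0 F [-0.6  0.3 -1. ] | turn [0.28 0.08 5.7 ] then shift cm [-10.87  -2.77  28.51]
```

```bash
python3 -m inch '[{"tx":0.3,"ty":0,"tz":5,"ax":0,"ay":0,"az":0,"jaw":1},{"tx":0,"ty":0,"tz":5,"ax":0,"ay":0,"az":0,"jaw":1},{"tx":0,"ty":0,"tz":5,"ax":0,"ay":0,"az":0,"jaw":1},{"tx":0,"ty":0,"tz":5,"ax":0,"ay":0,"az":0,"jaw":1},{"tx":0,"ty":0,"tz":4,"ax":0,"ay":0,"az":0,"jaw":1},{"tx":0,"ty":0,"tz":2.5,"ax":0,"ay":0,"az":0,"jaw":1},{"tx":0,"ty":0,"tz":0,"ax":0,"ay":0,"az":0,"jaw":1},{"tx":0,"ty":0,"tz":0,"ax":0,"ay":0,"az":0,"jaw":1}]'
python3 -c "
from h import *
plan([*along([495.1,292.2],36.8,-10),2.5],Rt(36.8))"
```

```text
t: 25.48
ee_pos: [487.3, 284.5, 25.7]
orientation: [2.809, -1.407, -0.003]
ft_force: [0.3, 0.2, -0.7]
width: 88.0
t 25.5 at [487.3 284.5  25.7] w 88.0 F [ 0.3  0.2 -0.7] | turn [ 0.07  0.09 -0.01] then shift cm [-0.15 -0.08  2.32]
```

```bash
python3 -m inch '[{"tx":-0.15,"ty":-0.1,"tz":2.3,"ax":0,"ay":0,"az":0,"jaw":1},{"tx":0,"ty":0,"tz":0,"ax":0,"ay":0,"az":0,"jaw":1},{"tx":0,"ty":0,"tz":0,"ax":0,"ay":0,"az":0,"jaw":0},{"tx":0,"ty":0,"tz":0,"ax":0,"ay":0,"az":0,"jaw":0},{"tx":0,"ty":0,"tz":0,"ax":0,"ay":0,"az":0,"jaw":0},{"tx":0,"ty":0,"tz":0,"ax":0,"ay":0,"az":0,"jaw":0},{"tx":0,"ty":0,"tz":0,"ax":0,"ay":0,"az":0,"jaw":0},{"tx":0,"ty":0,"tz":-4,"ax":0,"ay":0,"az":0,"jaw":0},{"tx":0,"ty":0,"tz":-4,"ax":0,"ay":0,"az":0,"jaw":0},{"tx":0,"ty":0,"tz":-4,"ax":0,"ay":0,"az":0,"jaw":0},{"tx":0,"ty":0,"tz":0,"ax":0,"ay":0,"az":0,"jaw":0}]'; python3 -c "
from h import *
plan([*along(SPOT,PY,-210),120],Rt(PY))"
```

```text
t: 26.85
ee_pos: [489.2, 288.0, 125.1]
orientation: [-2.806, 1.404, -0.002]
ft_force: [0.8, 0.5, -0.5]
width: 2.2
t 26.9 at [489.2 288.  125.1] w 2.2 F [ 0.8  0.5 -0.5] | turn [-0.23  0.12 28.73] then shift cm [28.64 14.39  0.51]
```

The grip is empty (width 2 mm). Looking.

```bash
python3 -c "
from h import *
im,d=viewer.get_image('side');s=straps(im,d,'side',(4,60));print(s); save('look',cv2.resize(im[260:420,220:420],(750,600),interpolation=cv2.INTER_CUBIC))"
```

```text
[(array([689.2, 305.7]), np.float64(72.8), 71, 62, 25.3), (array([495.8, 294.4]), np.float64(36.6), 200, 36, 12.5), (array([462. , 401.6]), np.float64(31.4), 200, 36, 12.1)]
```

View pics/look.png

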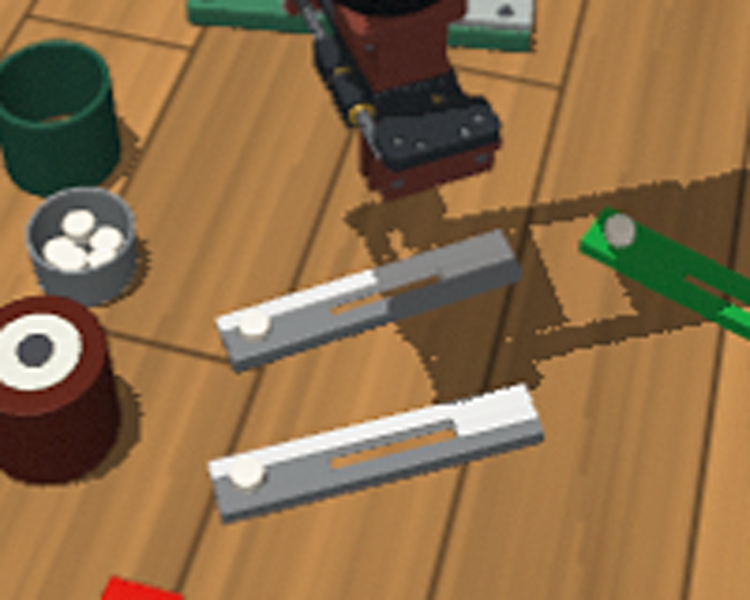

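The strap stayed put, flat and pad up; either the grip slackened or it slipped off at the lift. Retry, checking the width first.

```bash
python3 -m inch '[{"tx":0,"ty":0,"tz":-1,"ax":0,"ay":0,"az":0,"jaw":1},{"tx":0,"ty":0,"tz":0,"ax":0,"ay":0,"az":0,"jaw":1},{"tx":0,"ty":0,"tz":0,"ax":0,"ay":0,"az":0,"jaw":1},{"tx":0,"ty":0,"tz":5,"ax":0,"ay":0,"az":0,"jaw":1},{"tx":0,"ty":0,"tz":4,"ax":0,"ay":0,"az":0,"jaw":1},{"tx":0,"ty":0,"tz":2,"ax":0,"ay":0,"az":0,"jaw":1},{"tx":0,"ty":0,"tz":0,"ax":0,"ay":0,"az":0,"jaw":1}]'; python3 -c "
from h import *
plan([*along([494.3,293.4],36.6,-10),2],Rt(36.6))"
```

```text
t: 27.78
ee_pos: [486.2, 286.5, 20.7]
orientation: [2.807, -1.405, -0.006]
ft_force: [-0.4, -0.9, 1.0]
width: 67.2
t 27.8 at [486.2 286.5  20.7] w 67.2 F [-0.4 -0.9  1. ] | turn [0.26 0.13 0.23] then shift cm [-0.07 -0.06  1.87]
```

```bash
python3 -m inch '[{"tx":-0.05,"ty":0,"tz":1.85,"ax":0,"ay":0,"az":0.2,"jaw":1},{"tx":0,"ty":0,"tz":0,"ax":0,"ay":0,"az":0,"jaw":1},{"tx":0,"ty":0,"tz":0,"ax":0,"ay":0,"az":0,"jaw":0},{"tx":0,"ty":0,"tz":0,"ax":0,"ay":0,"az":0,"jaw":0},{"tx":0,"ty":0,"tz":0,"ax":0,"ay":0,"az":0,"jaw":0},{"tx":0,"ty":0,"tz":0,"ax":0,"ay":0,"az":0,"jaw":0},{"tx":0,"ty":0,"tz":0,"ax":0,"ay":0,"az":0,"jaw":0},{"tx":0,"ty":0,"tz":0,"ax":0,"ay":0,"az":0,"jaw":0}]'; python3 -m inch '[{"tx":0,"ty":0,"tz":-1,"ax":0,"ay":0,"az":0,"jaw":0},{"tx":0,"ty":0,"tz":-2,"ax":0,"ay":0,"az":0,"jaw":0},{"tx":0,"ty":0,"tz":0,"ax":0,"ay":0,"az":0,"jaw":0}]'
```

```text
t: 28.78
ee_pos: [486.8, 287.4, 3.6]
orientation: [2.807, -1.411, -0.004]
ft_force: [1.0, 0.7, 0.1]
width: 35.5
t: 29.15
ee_pos: [488.2, 288.2, 35.8]
orientation: [-2.805, 1.41, 0.0]
ft_force: [0.3, -0.4, -2.0]
width: 36.0
```

```bash
python3 -m inch '[{"tx":0,"ty":0,"tz":-4.4,"ax":0,"ay":0,"az":0,"jaw":0},{"tx":0,"ty":0,"tz":-4,"ax":0,"ay":0,"az":9.5,"jaw":0},{"tx":0,"ty":0,"tz":0,"ax":0,"ay":0,"az":9.5,"jaw":0},{"tx":0,"ty":0,"tz":0,"ax":0,"ay":0,"az":9.5,"jaw":0},{"tx":4,"ty":2.5,"tz":0,"ax":0,"ay":0,"az":0,"jaw":0},{"tx":4,"ty":2.5,"tz":0,"ax":0,"ay":0,"az":0,"jaw":0},{"tx":4,"ty":2.5,"tz":0,"ax":0,"ay":0,"az":0,"jaw":0},{"tx":4,"ty":2,"tz":0,"ax":0,"ay":0,"az":0,"jaw":0},{"tx":4,"ty":2,"tz":0,"ax":0,"ay":0,"az":0,"jaw":0},{"tx":4,"ty":2,"tz":0,"ax":0,"ay":0,"az":0,"jaw":0},{"tx":4,"ty":1,"tz":0,"ax":0,"ay":0,"az":0,"jaw":0},{"tx":0,"ty":0,"tz":0,"ax":0,"ay":0,"az":0,"jaw":0}]'; python3 -c "
from h import *
plan([*along(SPOT,PY,-210),41],Rt(PY))"
```

```text
t: 30.65
ee_pos: [382.7, -12.2, 118.0]
orientation: [2.368, -2.063, -0.003]
ft_force: [-0.4, 0.1, -1.4]
width: 35.6
t 30.6 at [382.7 -12.2 118. ] w 35.6 F [-0.4  0.1 -1.4] | turn [ 0.1   0.04 -0.2 ] then shift cm [ 0.42 -0.38  7.7 ]
```

```bash
python3 -m inch '[{"tx":0.4,"ty":0,"tz":3.7,"ax":0,"ay":0,"az":-0.2,"jaw":0},{"tx":0,"ty":0,"tz":4,"ax":0,"ay":0,"az":0,"jaw":0},{"tx":0,"ty":-3,"tz":0,"ax":0,"ay":0,"az":0,"jaw":0},{"tx":0,"ty":-3,"tz":0,"ax":0,"ay":0,"az":0,"jaw":0},{"tx":0,"ty":-3,"tz":0,"ax":0,"ay":0,"az":0,"jaw":0},{"tx":0,"ty":-3.2,"tz":0,"ax":0,"ay":0,"az":0,"jaw":0},{"tx":0,"ty":0,"tz":0,"ax":0,"ay":0,"az":0,"jaw":0},{"tx":0,"ty":0,"tz":0,"ax":0,"ay":0,"az":0,"jaw":0}]'; python3 -c "
from h import *
plan([*along(SPOT,PY,-90),33],Rt(PY))"
```

```text
t: 31.65
ee_pos: [503.1, 4.1, 40.1]
orientation: [2.376, -2.052, -0.005]
ft_force: [-0.6, -0.3, -1.6]
width: 35.5
t 31.6 at [503.1   4.1  40.1] w 35.5 F [-0.6 -0.3 -1.6] | turn [0.21 0.07 0.28] then shift cm [ 0.33 -0.24  0.71]
```

```bash
python3 -m inch '[{"tx":0.3,"ty":-0.2,"tz":0.4,"ax":0,"ay":0,"az":0.3,"jaw":0},{"tx":0,"ty":0,"tz":0.3,"ax":0,"ay":0,"az":0,"jaw":0},{"tx":0,"ty":0,"tz":0,"ax":0,"ay":0,"az":0,"jaw":0},{"tx":0,"ty":0,"tz":0,"ax":0,"ay":0,"az":0,"jaw":0}]'; python3 -c "
from h import *
plan([*along(SPOT,PY,-90),33],Rt(PY))
im,d=viewer.get_image('side'); save('p2a',cv2.resize(im[190:280,260:380],(640,480),interpolation=cv2.INTER_CUBIC))"
```

```text
t: 32.15
ee_pos: [506.1, 0.6, 33.6]
orientation: [2.37, -2.06, -0.004]
ft_force: [-1.6, -0.4, 5.6]
width: 35.5
t 32.1 at [506.1   0.6  33.6] w 35.5 F [-1.6 -0.4  5.6] | turn [ 0.16  0.05 -0.09] then shift cm [-0.06  0.01  0.06]
```

View pics/p2a.png

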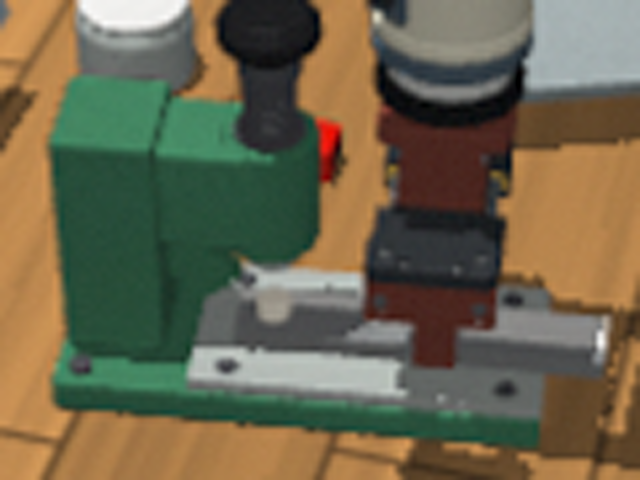

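Pad is at px (311,247) as wanted, and the strap touches the bed. Release, rise, press.

```bash
python3 -m inch '[{"tx":0,"ty":0,"tz":0,"ax":0,"ay":0,"az":0,"jaw":0.6},{"tx":0,"ty":0,"tz":0,"ax":0,"ay":0,"az":0,"jaw":0.6},{"tx":0,"ty":0,"tz":0,"ax":0,"ay":0,"az":0,"jaw":0.6},{"tx":0,"ty":0,"tz":-2,"ax":0,"ay":0,"az":0,"jaw":0.6},{"tx":0,"ty":0,"tz":-5,"ax":0,"ay":0,"az":0,"jaw":0},{"tx":0,"ty":0,"tz":-5,"ax":0,"ay":0,"az":0,"jaw":0},{"tx":0,"ty":0,"tz":-6,"ax":0,"ay":0,"az":0,"jaw":0},{"tx":0,"ty":0,"tz":-5,"ax":0,"ay":0,"az":0,"jaw":0},{"tx":0,"ty":-3,"tz":0,"ax":0,"ay":0,"az":0,"jaw":0},{"tx":0,"ty":-3,"tz":0,"ax":0,"ay":0,"az":0,"jaw":0},{"tx":0,"ty":-3,"tz":0,"ax":0,"ay":0,"az":0,"jaw":0},{"tx":0,"ty":0,"tz":1,"ax":0,"ay":0,"az":0,"jaw":0}]'; python3 -m inch '[{"tx":0,"ty":0,"tz":0,"ax":0,"ay":0,"az":0,"jaw":0}]'; python3 -c "
from h import *
plan([*SPOT[:2],204.5],Rt(PY))
im,d=viewer.get_image('side'); save('p2b',im)"
```

```text
t: 33.7
ee_pos: [597.8, 13.4, 253.1]
orientation: [-2.372, 2.06, 0.001]
ft_force: [-0.6, -0.1, 0.0]
width: 0.3
t: 33.83
ee_pos: [594.3, 13.1, 251.5]
orientation: [2.369, -2.058, -0.008]
ft_force: [-0.4, -0.9, 0.2]
width: 0.0
t 33.8 at [594.3  13.1 251.5] w 0.0 F [-0.4 -0.9  0.2] | turn [ 0.34  0.08 -0.07] then shift cm [-0.06 -0.07  4.7 ]
```

```bash
python3 -m inch '[{"tx":0,"ty":0,"tz":1,"ax":0,"ay":0,"az":0,"jaw":0},{"tx":0,"ty":0,"tz":1,"ax":0,"ay":0,"az":0,"jaw":0},{"tx":0,"ty":0,"tz":1,"ax":0,"ay":0,"az":0,"jaw":0},{"tx":0,"ty":0,"tz":0.8,"ax":0,"ay":0,"az":0,"jaw":0},{"tx":0,"ty":0,"tz":0.5,"ax":0,"ay":0,"az":0,"jaw":0},{"tx":0,"ty":0,"tz":0.3,"ax":0,"ay":0,"az":0,"jaw":0},{"tx":0,"ty":0,"tz":0,"ax":0,"ay":0,"az":0,"jaw":0}]'; python3 -m inch '[{"tx":0,"ty":0,"tz":0.2,"ax":0,"ay":0,"az":0,"jaw":0},{"tx":0,"ty":0,"tz":0,"ax":0,"ay":0,"az":0,"jaw":0}]'
```

```text
t: 34.75
ee_pos: [595.9, 13.1, 207.9]
orientation: [2.371, -2.06, -0.003]
ft_force: [-3.6, -0.6, 9.5]
width: 0.5
t: 35.0
ee_pos: [595.9, 13.1, 206.2]
orientation: [2.371, -2.06, -0.003]
ft_force: [-4.6, -0.8, 11.5]
width: 0.3
```

```bash
python3 -m inch '[{"tx":0,"ty":0,"tz":0.2,"ax":0,"ay":0,"az":0,"jaw":0},{"tx":0,"ty":0,"tz":0,"ax":0,"ay":0,"az":0,"jaw":0}]'; python3 -m inch '[{"tx":0,"ty":0,"tz":0.15,"ax":0,"ay":0,"az":0,"jaw":0},{"tx":0,"ty":0,"tz":0,"ax":0,"ay":0,"az":0,"jaw":0}]'
```

```text
t: 35.25
ee_pos: [596.0, 13.1, 205.3]
orientation: [2.371, -2.06, -0.002]
ft_force: [-6.5, -0.5, 19.4]
width: 0.2
t: 35.5
ee_pos: [596.1, 13.1, 205.2]
orientation: [2.371, -2.06, -0.001]
ft_force: [-10.9, 0.4, 30.5]
width: 0.6
```

Bottomed at 205.2 with 30 N. Retract and regrasp.

```bash
python3 -m inch '[{"tx":0,"ty":0,"tz":-2,"ax":0,"ay":0,"az":0,"jaw":0},{"tx":0,"ty":0,"tz":-4,"ax":0,"ay":0,"az":0,"jaw":0},{"tx":0,"ty":3,"tz":0,"ax":0,"ay":0,"az":0,"jaw":0},{"tx":0,"ty":3,"tz":0,"ax":0,"ay":0,"az":0,"jaw":0.7},{"tx":0,"ty":3.1,"tz":0,"ax":0,"ay":0,"az":0,"jaw":0.7},{"tx":0,"ty":0,"tz":5,"ax":0,"ay":0,"az":0,"jaw":0.7},{"tx":0,"ty":0,"tz":5,"ax":0,"ay":0,"az":0,"jaw":0.7},{"tx":0,"ty":0,"tz":5,"ax":0,"ay":0,"az":0,"jaw":0.7},{"tx":0,"ty":0,"tz":0,"ax":0,"ay":0,"az":0,"jaw":0.7},{"tx":0,"ty":0,"tz":0,"ax":0,"ay":0,"az":0,"jaw":0.7}]'; python3 -c "
from h import *
plan([*along(SPOT,PY,-90),32.5],Rt(PY))
im,d=viewer.get_image('side'); save('p2c',im); a=cv2.imread('pics/p2b.png'); f=lambda i:cv2.resize(i[220:270,280:370],(390,220),interpolation=cv2.INTER_CUBIC)
cv2.imwrite('pics/p2bc.png',np.hstack([f(a),f(im[:,:,::-1])]))"
```

```text
t: 36.75
ee_pos: [506.4, 0.5, 112.9]
orientation: [2.371, -2.06, -0.002]
ft_force: [-0.1, -0.2, 0.1]
width: 61.1
t 36.8 at [5.064e+02 5.000e-01 1.129e+02] w 61.1 F [-0.1 -0.2  0.1] | turn [ 0.07  0.04 -0.07] then shift cm [-0.07  0.05  8.04]
```

View pics/p2bc.png

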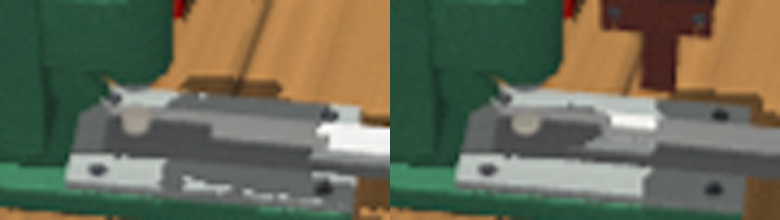

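Pad 2 has clearly gone down, comparing left (before) with right (after).

```bash
python3 -m inch '[{"tx":-0.05,"ty":0,"tz":4,"ax":0,"ay":0,"az":0,"jaw":0.7},{"tx":0,"ty":0,"tz":3,"ax":0,"ay":0,"az":0,"jaw":0.7},{"tx":0,"ty":0,"tz":1,"ax":0,"ay":0,"az":0,"jaw":0.7},{"tx":0,"ty":0,"tz":0,"ax":0,"ay":0,"az":0,"jaw":0.7},{"tx":0,"ty":0,"tz":0,"ax":0,"ay":0,"az":0,"jaw":0},{"tx":0,"ty":0,"tz":0,"ax":0,"ay":0,"az":0,"jaw":0},{"tx":0,"ty":0,"tz":0,"ax":0,"ay":0,"az":0,"jaw":0},{"tx":0,"ty":0,"tz":0,"ax":0,"ay":0,"az":0,"jaw":0},{"tx":0,"ty":0,"tz":0,"ax":0,"ay":0,"az":0,"jaw":0}]'
python3 -m inch '[{"tx":0,"ty":0,"tz":-1,"ax":0,"ay":0,"az":0,"jaw":0},{"tx":0,"ty":4,"tz":0,"ax":0,"ay":0,"az":0,"jaw":0},{"tx":0,"ty":4,"tz":0,"ax":0,"ay":0,"az":0,"jaw":0},{"tx":0,"ty":4,"tz":-4,"ax":0,"ay":0,"az":0,"jaw":0},{"tx":0,"ty":0,"tz":-5,"ax":0,"ay":0,"az":0,"jaw":0},{"tx":0,"ty":0,"tz":-5,"ax":0,"ay":0,"az":0,"jaw":0},{"tx":0,"ty":0,"tz":-4,"ax":0,"ay":0,"az":0,"jaw":0},{"tx":0,"ty":0,"tz":0,"ax":0,"ay":0,"az":0,"jaw":0}]'
python3 -c "
from h import *
plan([440,-300,220])"
```

```text
t: 37.92
ee_pos: [506.0, 1.1, 32.5]
orientation: [2.371, -2.06, -0.002]
ft_force: [-0.8, -0.9, 6.8]
width: 35.7
t: 38.92
ee_pos: [388.9, -15.9, 225.0]
orientation: [-2.369, 2.058, -0.005]
ft_force: [0.1, -0.2, -2.2]
width: 35.8
t 38.9 at [388.9 -15.9 225. ] w 35.8 F [ 0.1 -0.2 -2.2] | turn [0. 0. 0.] then shift cm [28.85 -1.09  0.51]
```

```bash
python3 -m inch '[{"tx":4.8,"ty":-0.2,"tz":0,"ax":0,"ay":0,"az":0,"jaw":0},{"tx":4.8,"ty":-0.2,"tz":0,"ax":0,"ay":0,"az":0,"jaw":0},{"tx":4.8,"ty":-0.2,"tz":0,"ax":0,"ay":0,"az":0,"jaw":0},{"tx":4.8,"ty":-0.2,"tz":0,"ax":0,"ay":0,"az":0,"jaw":0},{"tx":4.8,"ty":-0.2,"tz":0,"ax":0,"ay":0,"az":0,"jaw":0},{"tx":4.8,"ty":-0.2,"tz":0,"ax":0,"ay":0,"az":0,"jaw":0}]'
python3 -m inch '[{"tx":0,"ty":0,"tz":0,"ax":0,"ay":0,"az":9.4,"jaw":0},{"tx":0,"ty":0,"tz":0,"ax":0,"ay":0,"az":9.4,"jaw":0},{"tx":0,"ty":0,"tz":0,"ax":0,"ay":0,"az":9.4,"jaw":0},{"tx":0,"ty":0,"tz":0,"ax":0,"ay":0,"az":9.4,"jaw":0},{"tx":0,"ty":0,"tz":0,"ax":0,"ay":0,"az":9.4,"jaw":0},{"tx":0,"ty":0,"tz":0,"ax":0,"ay":0,"az":9.4,"jaw":0},{"tx":0,"ty":0,"tz":0,"ax":0,"ay":0,"az":9.4,"jaw":0},{"tx":0,"ty":0,"tz":0,"ax":0,"ay":0,"az":9.2,"jaw":0},{"tx":0,"ty":0,"tz":0,"ax":7.5,"ay":0,"az":0,"jaw":0},{"tx":0,"ty":0,"tz":0,"ax":7.5,"ay":0,"az":0,"jaw":0},{"tx":0,"ty":0,"tz":0,"ax":0,"ay":0,"az":0,"jaw":0}]'
python3 -c "
from h import *
plan(rack(0,3),Rt(RY,15)); plan(rack(0,60),Rt(RY,15)); o=get_obs(); print(o['qpos'].round(2))
im,d=viewer.get_image('side');W=cloud('side',d).reshape(480,640,3);print(straps(im,d,'side'))
"
```

```text
t: 39.67
ee_pos: [438.3, -300.2, 219.7]
orientation: [2.37, -2.06, -0.009]
ft_force: [1.1, 0.5, -1.0]
width: 35.9
t: 41.05
ee_pos: [437.1, -296.9, 219.5]
orientation: [-0.617, 3.008, -0.388]
ft_force: [-0.1, -0.4, -2.6]
width: 35.7
t 41.0 at [ 437.1 -296.9  219.5] w 35.7 F [-0.1 -0.4 -2.6] | turn [ 0.37 -0.24  0.22] then shift cm [-2.74 -1.36 16.02]
t 41.0 at [ 437.1 -296.9  219.5] w 35.7 F [-0.1 -0.4 -2.6] | turn [ 0.37 -0.24  0.22] then shift cm [-2.74 -1.36 10.32]
[-0.53  0.21  1.98 -0.23  0.76  2.36]
[(array([461.9, 401.7]), np.float64(31.2), 200, 36, 12.1)]
```

```bash
cat >> h.py <<'E'
def rackstraps(im,d,n='side'):
    R=Rt(RY,15); L=(cloud(n,d)-RACK)@np.c_[-R[:,1],-R[:,0],-R[:,2]]
    m=((L[:,2]>7)&(L[:,2]<19)&(abs(L[:,0])<125)&(abs(L[:,1])<128)).reshape(480,640).astype(np.uint8)
    N,l,s,c=cv2.connectedComponentsWithStats(m)
    return [tuple(np.round(q,1) if np.ndim(q) else round(q,1) for q in cv2.minAreaRect(L[(l==i).ravel(),:2].astype(np.float32)))+(np.percentile(L[(l==i).ravel(),2],[5,50,95]).round(1),int(s[i,4])) for i in range(1,N) if s[i,4]>60]
E
python3 -m inch '[{"tx":-1.5,"ty":-0.7,"tz":4,"ax":0.3,"ay":-0.2,"az":0.2,"jaw":0},{"tx":-1.2,"ty":-0.7,"tz":4,"ax":0,"ay":0,"az":0,"jaw":0},{"tx":0,"ty":0,"tz":2.2,"ax":0,"ay":0,"az":0,"jaw":0},{"tx":0,"ty":0,"tz":0,"ax":0,"ay":0,"az":0,"jaw":0},{"tx":0,"ty":0,"tz":0,"ax":0,"ay":0,"az":0,"jaw":0}]'
python3 -c "
from h import *
plan(rack(0,3),Rt(RY,15))
im,d=viewer.get_image('side');print(rackstraps(im,d))
"
```

```text
t: 41.72
ee_pos: [480.0, -326.1, 127.3]
orientation: [-0.606, 3.001, -0.399]
ft_force: [0.1, -0.6, -1.8]
width: 35.6
t 41.7 at [ 480.  -326.1  127.3] w 35.6 F [ 0.1 -0.6 -1.8] | turn [-0.19  0.09 -0.18] then shift cm [0.06 0.48 5.98]
[(array([ -4.1, -84.2]), array([ 38.6, 196.9]), 89.7, array([ 7.8, 12.3, 16.6]), 408)]
```

Strap 1 is at rack y = -84, straight. Lower strap 2 onto y = 0.

```bash
python3 -m inch '[{"tx":0,"ty":0.4,"tz":3,"ax":0,"ay":0,"az":0,"jaw":0},{"tx":0,"ty":0,"tz":2,"ax":0,"ay":0,"az":0,"jaw":0},{"tx":0,"ty":0,"tz":0.6,"ax":0,"ay":0,"az":0,"jaw":0},{"tx":0,"ty":0,"tz":0,"ax":0,"ay":0,"az":0,"jaw":0},{"tx":0,"ty":0,"tz":0,"ax":0,"ay":0,"az":0,"jaw":0}]'
python3 -c "
from h import *
plan(rack(0,3),Rt(RY,15))"
```

```text
t: 42.4
ee_pos: [484.7, -335.8, 73.1]
orientation: [-0.607, 2.999, -0.402]
ft_force: [-0.4, 1.0, -1.1]
width: 35.7
t 42.4 at [ 484.7 -335.8   73.1] w 35.7 F [-0.4  1.  -1.1] | turn [-0.29  0.15 -0.15] then shift cm [0.12 0.11 0.46]
```

```bash
python3 -m inch '[{"tx":0.1,"ty":0,"tz":0.3,"ax":0,"ay":0,"az":0,"jaw":0},{"tx":0,"ty":0,"tz":0.15,"ax":0,"ay":0,"az":0,"jaw":0},{"tx":0,"ty":0,"tz":0,"ax":0,"ay":0,"az":0,"jaw":0},{"tx":0,"ty":0,"tz":0,"ax":0,"ay":0,"az":0,"jaw":0}]'
python3 -c "
from h import *
plan(rack(0,3),Rt(RY,15))"
```

```text
t: 42.9
ee_pos: [483.7, -337.0, 67.6]
orientation: [-0.607, 3.0, -0.4]
ft_force: [0.2, -0.1, -1.7]
width: 35.8
t 42.9 at [ 483.7 -337.    67.6] w 35.8 F [ 0.2 -0.1 -1.7] | turn [-0.22  0.1  -0.14] then shift cm [-0.02  0.04 -0.08]
```

```bash
python3 -m inch '[{"tx":0,"ty":0,"tz":0,"ax":0,"ay":0,"az":0,"jaw":0.6},{"tx":0,"ty":0,"tz":0,"ax":0,"ay":0,"az":0,"jaw":0.6},{"tx":0,"ty":0,"tz":0,"ax":0,"ay":0,"az":0,"jaw":0.6},{"tx":0,"ty":0,"tz":-3,"ax":0,"ay":0,"az":0,"jaw":0.6},{"tx":0,"ty":0,"tz":-5,"ax":0,"ay":0,"az":0,"jaw":0.6},{"tx":0,"ty":0,"tz":-5,"ax":0,"ay":0,"az":0,"jaw":0.6},{"tx":0,"ty":0,"tz":-5,"ax":-7.5,"ay":0,"az":0,"jaw":0.6},{"tx":0,"ty":0,"tz":-5,"ax":-7.5,"ay":0,"az":0,"jaw":0.6},{"tx":0,"ty":0,"tz":0,"ax":0,"ay":0,"az":0,"jaw":0.6},{"tx":0,"ty":0,"tz":0,"ax":0,"ay":0,"az":0,"jaw":0.6}]'
python3 -c "
from h import *
im,d=viewer.get_image('side');s=straps(im,d,'side');print(s,rackstraps(im,d))
for c,a,*_ in s: c=c-[1.5,1]; R=Rt(a); plan([*along(c,a,-10),290],R)
print(get_obs()['qpos'].round(2))"
```

```text
t: 44.15
ee_pos: [461.7, -287.4, 290.0]
orientation: [-0.622, 3.077, -0.006]
ft_force: [-0.3, 0.7, -0.3]
width: 52.7
[(array([461.9, 401.7]), np.float64(31.3), 200, 36, 12.1)] [(array([-0.1,  1.7]), array([ 37.2, 206. ]), 89.6, array([ 8.1, 12.3, 16.9]), 426), (array([ -1.6, -83.7]), array([ 38.4, 200.8]), 89.9, array([ 7.9, 12.1, 16.1]), 415), (array([-116.2,    0.3]), array([253.3,   8.9]), 89.9, array([ 7.3, 10.1, 13.7]), 120)]
t 44.2 at [ 461.3 -287.   289.3] w 52.5 F [-0.9 -0.3  0.2] | turn [-1.500e-01 -9.000e-02 -9.842e+01] then shift cm [-58.8  -34.65  -0.07]
[-0.58  0.23  1.75 -0.    1.16  2.16]
```

Two straps are on the rack. On to strap 3, with the same moves.

```bash
python3 -m inch '[{"tx":0,"ty":0,"tz":0,"ax":0,"ay":0,"az":-9.84,"jaw":1},{"tx":0,"ty":0,"tz":0,"ax":0,"ay":0,"az":-9.84,"jaw":1},{"tx":0,"ty":0,"tz":0,"ax":0,"ay":0,"az":-9.84,"jaw":1},{"tx":0,"ty":0,"tz":0,"ax":0,"ay":0,"az":-9.84,"jaw":1},{"tx":0,"ty":0,"tz":0,"ax":0,"ay":0,"az":-9.84,"jaw":1},{"tx":0,"ty":0,"tz":0,"ax":0,"ay":0,"az":-9.84,"jaw":1},{"tx":0,"ty":0,"tz":0,"ax":0,"ay":0,"az":-9.84,"jaw":1},{"tx":0,"ty":0,"tz":0,"ax":0,"ay":0,"az":-9.84,"jaw":1},{"tx":0,"ty":0,"tz":0,"ax":0,"ay":0,"az":-9.84,"jaw":1},{"tx":0,"ty":0,"tz":0,"ax":0,"ay":0,"az":-9.84,"jaw":1}]'
python3 -m inch '[{"tx":-4.9,"ty":-2.89,"tz":0,"ax":0,"ay":0,"az":0,"jaw":1},{"tx":-4.9,"ty":-2.89,"tz":0,"ax":0,"ay":0,"az":0,"jaw":1},{"tx":-4.9,"ty":-2.89,"tz":0,"ax":0,"ay":0,"az":0,"jaw":1},{"tx":-4.9,"ty":-2.89,"tz":0,"ax":0,"ay":0,"az":0,"jaw":1},{"tx":-4.9,"ty":-2.89,"tz":0,"ax":0,"ay":0,"az":0,"jaw":1},{"tx":-4.9,"ty":-2.89,"tz":0,"ax":0,"ay":0,"az":0,"jaw":1},{"tx":-4.9,"ty":-2.89,"tz":0,"ax":0,"ay":0,"az":0,"jaw":1},{"tx":-4.9,"ty":-2.89,"tz":0,"ax":0,"ay":0,"az":0,"jaw":1},{"tx":-4.9,"ty":-2.89,"tz":0,"ax":0,"ay":0,"az":0,"jaw":1},{"tx":-4.9,"ty":-2.89,"tz":0,"ax":0,"ay":0,"az":0,"jaw":1},{"tx":-4.9,"ty":-2.89,"tz":0,"ax":0,"ay":0,"az":0,"jaw":1},{"tx":-4.9,"ty":-2.89,"tz":0,"ax":0,"ay":0,"az":0,"jaw":1}]'
python3 -m inch '[{"tx":0,"ty":0,"tz":0,"ax":0,"ay":0,"az":0,"jaw":1}]'
python3 -c "
from h import *
im,d=viewer.get_image('side');s=straps(im,d,'side');print(s)
for c,a,*_ in s: c=c-[1.5,1]; R=Rt(a); plan([*along(c,a,-10),2.5],R)"
```

```text
t: 45.45
ee_pos: [461.2, -286.6, 288.7]
orientation: [2.742, -1.531, 0.002]
ft_force: [0.7, 0.1, -0.6]
width: 87.3
t: 46.95
ee_pos: [451.7, 396.4, 286.8]
orientation: [2.736, -1.537, 0.006]
ft_force: [0.5, -0.5, -0.1]
width: 87.7
t: 47.08
ee_pos: [451.5, 397.8, 286.5]
orientation: [2.739, -1.533, 0.005]
ft_force: [0.0, 0.2, -0.6]
width: 87.7
[(array([461.9, 401.7]), np.float64(31.2), 200, 36, 12.1)]
t 47.1 at [451.6 395.8 286.5] w 87.9 F [-0.2 -0.5 -1.1] | turn [ 0.11 -0.3   0.27] then shift cm [ 4.00e-02 -1.00e-02  2.84e+01]
```

```bash
python3 -m inch '[{"tx":0,"ty":0,"tz":5,"ax":0,"ay":0,"az":0,"jaw":1},{"tx":0,"ty":0,"tz":5,"ax":0,"ay":0,"az":0,"jaw":1},{"tx":0,"ty":0,"tz":5,"ax":0,"ay":0,"az":0,"jaw":1},{"tx":0,"ty":0,"tz":5,"ax":0,"ay":0,"az":0,"jaw":1},{"tx":0,"ty":0,"tz":4,"ax":0,"ay":0,"az":0,"jaw":1},{"tx":0,"ty":0,"tz":2.5,"ax":0,"ay":0,"az":0,"jaw":1},{"tx":0,"ty":0,"tz":0,"ax":0,"ay":0,"az":0,"jaw":1},{"tx":0,"ty":0,"tz":0,"ax":0,"ay":0,"az":0,"jaw":1}]'
python3 -c "
from h import *
plan([*along([460.4,400.7],31.2,-10),2],Rt(31.2))"
```

```text
t: 48.12
ee_pos: [454.4, 393.8, 24.7]
orientation: [2.737, -1.541, 0.007]
ft_force: [-0.4, 0.0, 0.0]
width: 87.9
t 48.1 at [454.4 393.8  24.7] w 87.9 F [-0.4  0.   0. ] | turn [-0.12 -0.24  0.05] then shift cm [-0.28  0.13  2.27]
```

```bash
python3 -m inch '[{"tx":-0.2,"ty":0.1,"tz":2.2,"ax":0,"ay":0,"az":0,"jaw":1},{"tx":0,"ty":0,"tz":0,"ax":0,"ay":0,"az":0,"jaw":1},{"tx":0,"ty":0,"tz":0,"ax":0,"ay":0,"az":0,"jaw":0},{"tx":0,"ty":0,"tz":0,"ax":0,"ay":0,"az":0,"jaw":0},{"tx":0,"ty":0,"tz":0,"ax":0,"ay":0,"az":0,"jaw":0},{"tx":0,"ty":0,"tz":0,"ax":0,"ay":0,"az":0,"jaw":0},{"tx":0,"ty":0,"tz":0,"ax":0,"ay":0,"az":0,"jaw":0},{"tx":0,"ty":0,"tz":0,"ax":0,"ay":0,"az":0,"jaw":0}]'; python3 -m inch '[{"tx":0,"ty":0,"tz":-1,"ax":0,"ay":0,"az":0,"jaw":0},{"tx":0,"ty":0,"tz":-4,"ax":0,"ay":0,"az":0,"jaw":0},{"tx":0,"ty":0,"tz":-4,"ax":0,"ay":0,"az":0,"jaw":0},{"tx":0,"ty":0,"tz":-3,"ax":0,"ay":0,"az":0,"jaw":0},{"tx":0,"ty":0,"tz":0,"ax":0,"ay":0,"az":0,"jaw":0}]'; python3 -c "
from h import *
plan([*along(SPOT,PY,-210),120],Rt(PY))"
```

```text
t: 49.12
ee_pos: [452.3, 395.5, 2.0]
orientation: [2.738, -1.54, 0.007]
ft_force: [-0.7, -0.8, 1.1]
width: 35.5
t: 49.75
ee_pos: [453.2, 397.0, 124.6]
orientation: [-2.734, 1.538, -0.01]
ft_force: [-0.1, 0.6, -2.1]
width: 35.6
t 49.8 at [453.2 397.  124.6] w 35.6 F [-0.1  0.6 -2.1] | turn [-0.42 -0.11 23.19] then shift cm [39.93 12.36  0.46]
```

```bash
python3 -m inch '[{"tx":0,"ty":0,"tz":0,"ax":0,"ay":0,"az":8,"jaw":0},{"tx":0,"ty":0,"tz":0,"ax":0,"ay":0,"az":8,"jaw":0},{"tx":0,"ty":0,"tz":0,"ax":0,"ay":0,"az":7.2,"jaw":0},{"tx":5,"ty":1.55,"tz":0,"ax":0,"ay":0,"az":0,"jaw":0},{"tx":5,"ty":1.55,"tz":0,"ax":0,"ay":0,"az":0,"jaw":0},{"tx":5,"ty":1.55,"tz":0,"ax":0,"ay":0,"az":0,"jaw":0},{"tx":5,"ty":1.55,"tz":0,"ax":0,"ay":0,"az":0,"jaw":0},{"tx":5,"ty":1.55,"tz":0,"ax":0,"ay":0,"az":0,"jaw":0},{"tx":5,"ty":1.55,"tz":0,"ax":0,"ay":0,"az":0,"jaw":0},{"tx":5,"ty":1.55,"tz":0,"ax":0,"ay":0,"az":0,"jaw":0},{"tx":5,"ty":1.55,"tz":0,"ax":0,"ay":0,"az":0,"jaw":0},{"tx":0,"ty":0,"tz":0,"ax":0,"ay":0,"az":0,"jaw":0}]'; python3 -c "
from h import *
plan([*along(SPOT,PY,-210),41],Rt(PY))"
```

```text
t: 51.25
ee_pos: [383.7, -20.2, 121.9]
orientation: [2.366, -2.065, 0.004]
ft_force: [0.4, -0.4, -2.5]
width: 35.6
t 51.2 at [383.7 -20.2 121.9] w 35.6 F [ 0.4 -0.4 -2.5] | turn [-0.04 -0.16 -0.33] then shift cm [-0.39 -0.4   8.09]
```

```bash
python3 -m inch '[{"tx":-0.2,"ty":0,"tz":4,"ax":0,"ay":0,"az":-0.2,"jaw":0},{"tx":0,"ty":0,"tz":4,"ax":0,"ay":0,"az":0,"jaw":0},{"tx":0,"ty":-3,"tz":0,"ax":0,"ay":0,"az":0,"jaw":0},{"tx":0,"ty":-3,"tz":0,"ax":0,"ay":0,"az":0,"jaw":0},{"tx":0,"ty":-3,"tz":0,"ax":0,"ay":0,"az":0,"jaw":0},{"tx":0,"ty":-3.2,"tz":0,"ax":0,"ay":0,"az":0,"jaw":0},{"tx":0,"ty":0,"tz":0,"ax":0,"ay":0,"az":0,"jaw":0},{"tx":0,"ty":0,"tz":0,"ax":0,"ay":0,"az":0,"jaw":0}]'; python3 -c "
from h import *
plan([*along(SPOT,PY,-90),32.5],Rt(PY))"
```

```text
t: 52.25
ee_pos: [504.5, 2.5, 42.3]
orientation: [2.376, -2.053, 0.004]
ft_force: [-0.3, 0.2, -1.4]
width: 35.7
t 52.2 at [504.5   2.5  42.3] w 35.7 F [-0.3  0.2 -1.4] | turn [-0.03 -0.15  0.25] then shift cm [ 0.15 -0.12  0.98]
```

```bash
python3 -m inch '[{"tx":0.15,"ty":-0.1,"tz":0.6,"ax":0,"ay":-0.1,"az":0.2,"jaw":0},{"tx":0,"ty":0,"tz":0.3,"ax":0,"ay":0,"az":0,"jaw":0},{"tx":0,"ty":0,"tz":0,"ax":0,"ay":0,"az":0,"jaw":0},{"tx":0,"ty":0,"tz":0,"ax":0,"ay":0,"az":0,"jaw":0}]'; python3 -c "
from h import *
plan([*along(SPOT,PY,-90),32.5],Rt(PY))
im,d=viewer.get_image('side'); save('p3a',cv2.resize(im[190:280,260:380],(640,480),interpolation=cv2.INTER_CUBIC))"
```

```text
t: 52.75
ee_pos: [507.3, 0.3, 34.3]
orientation: [-2.371, 2.058, -0.005]
ft_force: [0.3, -1.3, -2.1]
width: 35.9
t 52.8 at [5.073e+02 3.000e-01 3.430e+01] w 35.9 F [ 0.3 -1.3 -2.1] | turn [-0.18 -0.08 -0.02] then shift cm [-0.1   0.13  0.18]
```

View pics/p3a.png

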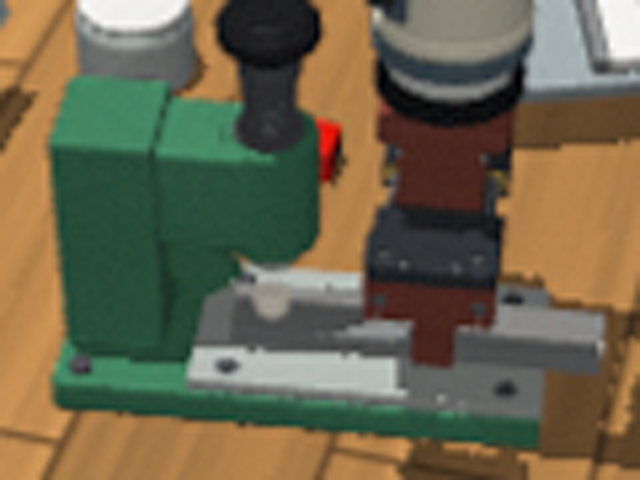

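Pad is under the ram at crop (270,300). Set down, release, rise.

```bash
python3 -m inch '[{"tx":-0.1,"ty":0.1,"tz":0.15,"ax":0,"ay":0,"az":0,"jaw":0},{"tx":0,"ty":0,"tz":0.05,"ax":0,"ay":0,"az":0,"jaw":0},{"tx":0,"ty":0,"tz":0,"ax":0,"ay":0,"az":0,"jaw":0.6},{"tx":0,"ty":0,"tz":0,"ax":0,"ay":0,"az":0,"jaw":0.6},{"tx":0,"ty":0,"tz":0,"ax":0,"ay":0,"az":0,"jaw":0.6},{"tx":0,"ty":0,"tz":-2,"ax":0,"ay":0,"az":0,"jaw":0.6},{"tx":0,"ty":0,"tz":-5,"ax":0,"ay":0,"az":0,"jaw":0},{"tx":0,"ty":0,"tz":-5,"ax":0,"ay":0,"az":0,"jaw":0},{"tx":0,"ty":0,"tz":-6,"ax":0,"ay":0,"az":0,"jaw":0},{"tx":0,"ty":0,"tz":-5,"ax":0,"ay":0,"az":0,"jaw":0}]'; python3 -m inch '[{"tx":0,"ty":-3,"tz":0,"ax":0,"ay":0,"az":0,"jaw":0},{"tx":0,"ty":-3,"tz":0,"ax":0,"ay":0,"az":0,"jaw":0},{"tx":0,"ty":-3,"tz":0,"ax":0,"ay":0,"az":0,"jaw":0},{"tx":0,"ty":0,"tz":1,"ax":0,"ay":0,"az":0,"jaw":0},{"tx":0,"ty":0,"tz":0,"ax":0,"ay":0,"az":0,"jaw":0}]'; python3 -c "
from h import *
plan([*SPOT[:2],204.5],Rt(PY))
im,d=viewer.get_image('side'); save('p3b',im)"
```

```text
t: 54.05
ee_pos: [505.6, 1.4, 264.7]
orientation: [-2.371, 2.057, -0.007]
ft_force: [0.6, 0.3, 0.3]
width: 16.5
t: 54.68
ee_pos: [592.8, 14.0, 250.9]
orientation: [2.372, -2.059, 0.001]
ft_force: [0.8, 0.5, -0.5]
width: 0.6
t 54.7 at [592.8  14.  250.9] w 0.6 F [ 0.8  0.5 -0.5] | turn [ 0.02 -0.05 -0.01] then shift cm [ 0.05 -0.22  4.64]
```

```bash
python3 -m inch '[{"tx":0,"ty":0,"tz":1,"ax":0,"ay":0,"az":0,"jaw":0},{"tx":0,"ty":0,"tz":1,"ax":0,"ay":0,"az":0,"jaw":0},{"tx":0,"ty":0,"tz":1,"ax":0,"ay":0,"az":0,"jaw":0},{"tx":0,"ty":0,"tz":0.8,"ax":0,"ay":0,"az":0,"jaw":0},{"tx":0,"ty":0,"tz":0.5,"ax":0,"ay":0,"az":0,"jaw":0},{"tx":0,"ty":0,"tz":0.4,"ax":0,"ay":0,"az":0,"jaw":0},{"tx":0,"ty":0,"tz":0,"ax":0,"ay":0,"az":0,"jaw":0}]'; python3 -m inch '[{"tx":0,"ty":0,"tz":0.2,"ax":0,"ay":0,"az":0,"jaw":0},{"tx":0,"ty":0,"tz":0,"ax":0,"ay":0,"az":0,"jaw":0}]'
```

```text
t: 55.6
ee_pos: [594.4, 13.9, 206.2]
orientation: [-2.371, 2.058, -0.005]
ft_force: [-4.6, -0.1, 9.6]
width: 0.8
t: 55.85
ee_pos: [594.5, 13.9, 205.3]
orientation: [-2.371, 2.058, -0.005]
ft_force: [-6.5, -1.1, 18.2]
width: 0.6
```

```bash
python3 -m inch '[{"tx":0,"ty":0,"tz":0.15,"ax":0,"ay":0,"az":0,"jaw":0},{"tx":0,"ty":0,"tz":0,"ax":0,"ay":0,"az":0,"jaw":0}]'; python3 -m inch '[{"tx":0,"ty":0,"tz":-2,"ax":0,"ay":0,"az":0,"jaw":0},{"tx":0,"ty":0,"tz":-4,"ax":0,"ay":0,"az":0,"jaw":0},{"tx":0,"ty":3,"tz":0,"ax":0,"ay":0,"az":0,"jaw":0},{"tx":0,"ty":3,"tz":0,"ax":0,"ay":0,"az":0,"jaw":0.7},{"tx":0,"ty":3,"tz":0,"ax":0,"ay":0,"az":0,"jaw":0.7},{"tx":0,"ty":0,"tz":5,"ax":0,"ay":0,"az":0,"jaw":0.7},{"tx":0,"ty":0,"tz":5,"ax":0,"ay":0,"az":0,"jaw":0.7},{"tx":0,"ty":0,"tz":5,"ax":0,"ay":0,"az":0,"jaw":0.7},{"tx":0,"ty":0,"tz":0,"ax":0,"ay":0,"az":0,"jaw":0.7},{"tx":0,"ty":0,"tz":0,"ax":0,"ay":0,"az":0,"jaw":0.7}]'; python3 -c "
from h import *
plan([*along(SPOT,PY,-90),32.5],Rt(PY))
im,d=viewer.get_image('side'); a=cv2.imread('pics/p3b.png'); f=lambda i:cv2.resize(i[220:270,280:370],(390,220),interpolation=cv2.INTER_CUBIC)
cv2.imwrite('pics/p3bc.png',np.hstack([f(a),f(im[:,:,::-1])]))"
```

```text
t: 56.1
ee_pos: [594.6, 14.0, 205.2]
orientation: [-2.371, 2.058, -0.006]
ft_force: [-10.3, -0.4, 27.7]
width: 0.2
t: 57.35
ee_pos: [506.7, 1.2, 112.8]
orientation: [-2.371, 2.058, -0.006]
ft_force: [0.0, 0.2, -0.9]
width: 61.5
t 57.4 at [506.7   1.2 112.8] w 61.5 F [ 0.   0.2 -0.9] | turn [-0.24 -0.09 -0.01] then shift cm [0.   0.08 8.03]
```

View pics/p3bc.png

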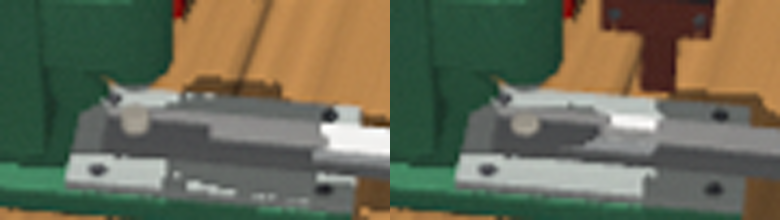

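Pad 3 is set: bottomed at 205.2 and visibly lower. Take it to the rack.

```bash
python3 -m inch '[{"tx":0,"ty":0.1,"tz":4,"ax":0,"ay":0,"az":0,"jaw":0.7},{"tx":0,"ty":0,"tz":3,"ax":0,"ay":0,"az":0,"jaw":0.7},{"tx":0,"ty":0,"tz":1,"ax":0,"ay":0,"az":0,"jaw":0.7},{"tx":0,"ty":0,"tz":0,"ax":0,"ay":0,"az":0,"jaw":0.7},{"tx":0,"ty":0,"tz":0,"ax":0,"ay":0,"az":0,"jaw":0},{"tx":0,"ty":0,"tz":0,"ax":0,"ay":0,"az":0,"jaw":0},{"tx":0,"ty":0,"tz":0,"ax":0,"ay":0,"az":0,"jaw":0},{"tx":0,"ty":0,"tz":0,"ax":0,"ay":0,"az":0,"jaw":0},{"tx":0,"ty":0,"tz":0,"ax":0,"ay":0,"az":0,"jaw":0}]'
python3 -m inch '[{"tx":0,"ty":0,"tz":-1,"ax":0,"ay":0,"az":0,"jaw":0},{"tx":0,"ty":4,"tz":0,"ax":0,"ay":0,"az":0,"jaw":0},{"tx":0,"ty":4,"tz":0,"ax":0,"ay":0,"az":0,"jaw":0},{"tx":0,"ty":4,"tz":-4,"ax":0,"ay":0,"az":0,"jaw":0},{"tx":0,"ty":0,"tz":-5,"ax":0,"ay":0,"az":0,"jaw":0},{"tx":0,"ty":0,"tz":-5,"ax":0,"ay":0,"az":0,"jaw":0},{"tx":0,"ty":0,"tz":-4,"ax":0,"ay":0,"az":0,"jaw":0},{"tx":0,"ty":0,"tz":0,"ax":0,"ay":0,"az":0,"jaw":0}]'
python3 -c "
from h import *
plan([500,-300,240])"
```

```text
t: 58.52
ee_pos: [505.8, 1.1, 32.4]
orientation: [-2.371, 2.058, -0.006]
ft_force: [-0.6, -1.4, 6.1]
width: 35.6
t: 59.52
ee_pos: [387.6, -15.8, 224.2]
orientation: [-2.368, 2.055, -0.014]
ft_force: [-0.1, 0.4, -2.6]
width: 35.8
t 59.5 at [387.6 -15.8 224.2] w 35.8 F [-0.1  0.4 -2.6] | turn [0. 0. 0.] then shift cm [29.73 -7.14 -1.43]
```

```bash
python3 -m inch '[{"tx":5,"ty":0,"tz":0,"ax":0,"ay":0,"az":0,"jaw":0},{"tx":5,"ty":0,"tz":0,"ax":0,"ay":0,"az":0,"jaw":0},{"tx":5,"ty":-1,"tz":-0.5,"ax":0,"ay":0,"az":0,"jaw":0},{"tx":5,"ty":-2,"tz":-0.5,"ax":0,"ay":0,"az":0,"jaw":0},{"tx":5,"ty":-2,"tz":-0.5,"ax":0,"ay":0,"az":0,"jaw":0},{"tx":4.7,"ty":-2.1,"tz":0,"ax":0,"ay":0,"az":0,"jaw":0}]'
python3 -m inch '[{"tx":0,"ty":0,"tz":0,"ax":0,"ay":0,"az":9.4,"jaw":0},{"tx":0,"ty":0,"tz":0,"ax":0,"ay":0,"az":9.4,"jaw":0},{"tx":0,"ty":0,"tz":0,"ax":0,"ay":0,"az":9.4,"jaw":0},{"tx":0,"ty":0,"tz":0,"ax":0,"ay":0,"az":9.4,"jaw":0},{"tx":0,"ty":0,"tz":0,"ax":0,"ay":0,"az":9.4,"jaw":0},{"tx":0,"ty":0,"tz":0,"ax":0,"ay":0,"az":9.4,"jaw":0},{"tx":0,"ty":0,"tz":0,"ax":0,"ay":0,"az":9.4,"jaw":0},{"tx":0,"ty":0,"tz":0,"ax":0,"ay":0,"az":9.2,"jaw":0},{"tx":0,"ty":0,"tz":0,"ax":7.5,"ay":0,"az":0,"jaw":0},{"tx":0,"ty":0,"tz":0,"ax":7.5,"ay":0,"az":0,"jaw":0},{"tx":0,"ty":0,"tz":0,"ax":0,"ay":0,"az":0,"jaw":0}]'
python3 -c "
from h import *
plan(rack(85,50),Rt(RY,15))
im,d=viewer.get_image('side');print(rackstraps(im,d))"
```

```text
t: 60.28
ee_pos: [497.7, -301.0, 235.0]
orientation: [-2.371, 2.059, -0.001]
ft_force: [-0.2, 0.1, -1.8]
width: 35.6
t: 61.65
ee_pos: [495.8, -297.4, 234.5]
orientation: [-0.617, 3.003, -0.391]
ft_force: [0.6, -0.1, -1.8]
width: 35.7
t 61.6 at [ 495.8 -297.4  234.5] w 35.7 F [ 0.6 -0.1 -1.8] | turn [0.15 0.03 0.22] then shift cm [-5.85  1.29 12.16]
[(array([-2.1,  1.6]), array([ 37.8, 204.4]), 89.7, array([ 8. , 12. , 16.5]), 400), (array([ -2.6, -83.7]), array([ 38.9, 200.9]), 89.4, array([ 7.9, 12.3, 16.3]), 413)]
```

```bash
python3 -m inch '[{"tx":-3,"ty":0.6,"tz":4,"ax":0,"ay":0,"az":0.2,"jaw":0},{"tx":-2.8,"ty":0.6,"tz":4,"ax":0,"ay":0,"az":0,"jaw":0},{"tx":0,"ty":0,"tz":4,"ax":0,"ay":0,"az":0,"jaw":0},{"tx":0,"ty":0,"tz":2,"ax":0,"ay":0,"az":0,"jaw":0},{"tx":0,"ty":0,"tz":0,"ax":0,"ay":0,"az":0,"jaw":0},{"tx":0,"ty":0,"tz":0,"ax":0,"ay":0,"az":0,"jaw":0}]'
python3 -c "
from h import *
plan(rack(85,2.5),Rt(RY,15))"
```

```text
t: 62.45
ee_pos: [561.6, -302.2, 100.9]
orientation: [-0.609, 2.997, -0.39]
ft_force: [0.6, 0.0, -2.2]
width: 35.7
t 62.5 at [ 561.6 -302.2  100.9] w 35.7 F [ 0.6  0.  -2.2] | turn [ 0.08  0.38 -0.06] then shift cm [0.01 0.75 3.22]
```

```bash
python3 -m inch '[{"tx":0,"ty":0.6,"tz":1.5,"ax":0,"ay":0,"az":0,"jaw":0},{"tx":0,"ty":0,"tz":1,"ax":0,"ay":0.3,"az":0,"jaw":0},{"tx":0,"ty":0,"tz":0.4,"ax":0,"ay":0,"az":0,"jaw":0},{"tx":0,"ty":0,"tz":0,"ax":0,"ay":0,"az":0,"jaw":0},{"tx":0,"ty":0,"tz":0,"ax":0,"ay":0,"az":0,"jaw":0}]'
python3 -c "
from h import *
plan(rack(85,2.5),Rt(RY,15))"
```

```text
t: 63.08
ee_pos: [561.7, -306.1, 71.8]
orientation: [-0.618, 3.0, -0.378]
ft_force: [0.5, -0.1, -1.7]
width: 35.9
t 63.1 at [ 561.7 -306.1   71.8] w 35.9 F [ 0.5 -0.1 -1.7] | turn [0.57 0.34 0.24] then shift cm [-0.13  0.34  0.32]
```

```bash
python3 -m inch '[{"tx":-0.1,"ty":0.2,"tz":0.1,"ax":0.5,"ay":0.3,"az":0.2,"jaw":0},{"tx":0,"ty":0,"tz":0.15,"ax":0,"ay":0,"az":0,"jaw":0},{"tx":0,"ty":0,"tz":0,"ax":0,"ay":0,"az":0,"jaw":0},{"tx":0,"ty":0,"tz":0,"ax":0,"ay":0,"az":0,"jaw":0}]'
python3 -c "
from h import *
plan(rack(85,2.5),Rt(RY,15))"
```

```text
t: 63.58
ee_pos: [561.6, -307.4, 70.2]
orientation: [-0.619, 3.0, -0.38]
ft_force: [-0.5, -0.3, -1.6]
width: 35.5
t 63.6 at [ 561.6 -307.4   70.2] w 35.5 F [-0.5 -0.3 -1.6] | turn [0.52 0.3  0.27] then shift cm [-0.19  0.41  0.14]
```

```bash
python3 -m inch '[{"tx":0,"ty":0,"tz":0.15,"ax":0,"ay":0,"az":0,"jaw":0},{"tx":0,"ty":0,"tz":0.05,"ax":0,"ay":0,"az":0,"jaw":0},{"tx":0,"ty":0,"tz":0,"ax":0,"ay":0,"az":0,"jaw":0}]'
python3 -m inch '[{"tx":0,"ty":0,"tz":0,"ax":0,"ay":0,"az":0,"jaw":0.6},{"tx":0,"ty":0,"tz":0,"ax":0,"ay":0,"az":0,"jaw":0.6},{"tx":0,"ty":0,"tz":0,"ax":0,"ay":0,"az":0,"jaw":0.6},{"tx":0,"ty":0,"tz":-3,"ax":0,"ay":0,"az":0,"jaw":0.6},{"tx":0,"ty":0,"tz":-5,"ax":0,"ay":0,"az":0,"jaw":0.6},{"tx":0,"ty":0,"tz":-5,"ax":0,"ay":0,"az":0,"jaw":0.6},{"tx":0,"ty":0,"tz":-5,"ax":0,"ay":0,"az":0,"jaw":0.6},{"tx":0,"ty":0,"tz":-5,"ax":0,"ay":0,"az":0,"jaw":0.6},{"tx":0,"ty":0,"tz":0,"ax":0,"ay":0,"az":0,"jaw":0.6},{"tx":0,"ty":0,"tz":0,"ax":0,"ay":0,"az":0,"jaw":0.6}]'
python3 -c "
from h import *
im,d=viewer.get_image('side');print(rackstraps(im,d)); R=Rt(RY,15)
L=((cloud('side',d)-RACK)@np.c_[-R[:,1],-R[:,0],-R[:,2]]); hs=cv2.cvtColor(im,cv2.COLOR_RGB2HSV).reshape(-1,3)
for y in(-84,1,85):
    m=(abs(L[:,0]-80)<8)&(abs(L[:,1]-y)<8)&(L[:,2]<35); b=(abs(L[:,0]-50)<8)&(abs(L[:,1]-y)<12)&(L[:,2]<35); print(y,m.sum(),np.median(L[m,2]).round(1),np.median(L[b,2]).round(1))
for n in ('drum_center','sleeve_center','tub_center','tin_center'):
    q=masks_of('side',n)[:1]; print(n,[(m['score'],m['location']) for m in q])
save('end',np.vstack([im[120:420,200:470]])); print(get_obs()['ft_force'])"
```

```text
t: 63.95
ee_pos: [561.9, -307.8, 68.4]
orientation: [-0.619, 3.0, -0.379]
ft_force: [-0.3, 2.0, 1.5]
width: 35.5
t: 65.2
ee_pos: [537.9, -255.4, 290.6]
orientation: [-0.619, 3.0, -0.379]
ft_force: [0.2, 0.5, -0.8]
width: 52.6
[(array([ 4.2, 86.1]), array([204.7,  39.7]), 0.2, array([ 8.1, 12.1, 16. ]), 428), (array([0. , 1.1]), array([ 38.3, 209.6]), 89.8, array([ 8.4, 12. , 16.1]), 424), (array([ -1.3, -84. ]), array([ 38.6, 202.4]), 89.6, array([ 8. , 12. , 16.3]), 416)]
-84 14 14.1 12.1
1 15 14.9 13.0
85 18 14.7 13.2
drum_center [(0.78, [232.9, 366.4])]
sleeve_center [(0.78, [236.4, 287.8])]
tub_center [(0.57, [241.6, 322.2])]
tin_center [(0.98, [283.3, 192.7])]
[-0.31095554 -0.14198404  0.25971634]
```

View pics/end.png

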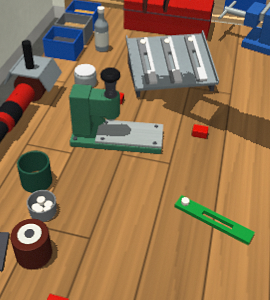

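All three straps lie flat, pad up and side by side. The bystanders haven't moved and the arm is clear, so I hand in.

```bash
python3 -c "
from workcell import ctrl; print(ctrl.close_job())"
```

```text
the job is handed in; nothing more can be done
None
```

The job is handed in at about 65 s. All three grey straps had their pads set in the press and lie on the rack; the green look-alikes were not touched.

**Pressing:** For each strap, the knob was pushed until the fingertip height stopped at 205.2 mm while the force climbed to about 28–30 N. That is the bottom stop, and pictures of all three show the pad clearly lower after pressing.

**Rack:** The last picture shows the straps flat and pad up, at about −84, +1 and +86 mm across the deck, parallel and not overlapping. The bar tops measure 12 mm above the sheet. The pads read only about 2 mm proud instead of 3; at that image resolution this does not contradict the press stop.

**Bystanders:** In the side view, the drum, sleeve, tub and tin are within about 5 px of where they first showed.

**What went wrong on the way:**
- The first grip on strap 2 came up empty. The strap stayed flat on the bench, and the second grasp held.
- The wrist met a joint limit while turning strap 1 toward the rack. I corrected it before lowering the strap.
- About half a degree of turn was left uncorrected on strap 3 when it was placed. It measures straight on the rack.

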